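# Clear the cut-offs into the slag tray and start the extraction

## Task

Take the drag hook, reach it under the ledge of the cutting box to catch the hidden pull eye and draw the slag tray out to its stop. Put every cut-off that lies on the bench into the tray, push the tray fully home again and lay the hook back in the tool tray. Then flip the guard on the start station right back until it stays up, press the start button beneath, and leave the guard up; leave the hammer, brush and spray can where they are.

Things in the scene. Friction and masses are not known exactly. Their poses are not given: they have to be found in the camera images.
- cutbox: The bench-top downdraft cutting box, fixed: painted sheet steel, 280 wide (y), 348 deep, 105 high, slatted grate on top. Origin on the bench under the middle of its ledge's front edge; x points into the box (away from the robot), y to its left, z up. A start station (box 90 x 68 x 95 high) is bolted to its left flank: x -30 to 60, y 142 to 210 mm.
- ledge (a point): Middle of the ledge's front lower edge, axes as the cutting box's. The ledge is a solid plate along the box's front, 70 deep (x) and 280 wide, underside 85 above the bench, top 105. Under it the front is open between the side panels (inner faces at y = -132 and 132 mm).
- tray_slide (a joint): How far (m) the slag tray is drawn out of the box along the box's -x: 0 fully home, 0.15 at its stop. It slides stiffly (3 N) and stays where it is left. Home, the front face of its front plate is 57 mm back under the ledge, so fingers coming from above cannot follow it home: the hook can push it. At the stop, the 90 mm of tray behind its front plate lie open to the sky.
- slag_tray: The slag tray, steel; origin at the front middle of its inner floor, just behind the front plate, 14 above the bench, 60 mm behind the ledge's edge when home; axes as the cutting box's; moves with the tray. Inside 237 long (x) by 174 wide; 3 mm walls up to 50 above the bench; the front plate, 180 wide, stands 10 to 62 above the bench, its front face 3 mm in front of the origin.
- pull_eye (a point): The pull eye: a U loop of 8 mm steel bar standing upright (x-z plane of the box) on the middle of the slag tray's front plate. Origin at the middle of its hole, 38 above the bench, 40 mm behind the ledge's edge when home (hidden from above); axes as the box's. The hole, 34 long (x) by 30 high (z), goes through along y; the axis of its upright front bar is 21 mm in front of the origin.
- hook: The drag hook, loose, 160 g, lying in the tool tray: wooden handle 100 x 22 x 24 mm (x, y, z), then a 10 mm steel rod with a side hook. Origin at the middle of the handle, 12 above what it lies on; x along the rod. The rod's axis is the x axis up to the bend at x = 130 mm, from where the bar runs sideways, its end at y = +39 mm, level with the bench as the hook lies. Balance point at about x = 40 mm.
- tool_tray: Shallow aluminium tool tray, fixed on the bench, 280 x 160 mm (x, y), 2 mm floor, rim 8 high and 4 thick. Origin under its centre at bench height. The hook's place.
- guard (a joint): Angle (rad) of the hinged guard over the start button: 0 shut, 1.95 laid back on its stop. It swings freely: it falls shut from below about 1.57 and lies back from beyond it.
- guard_tab (a point): Middle of the guard's thumb tab: flat bar 34 long, 14 wide (y) and 8 thick that sticks out of the guard's front edge, 88 mm from the hinge. The guard plate behind it is 70 long, 60 wide, 4 thick.
- guard_hinge (a point): Middle of the guard's hinge axis, at (50, 176, 125) mm in the cutting box's frame; the axis runs along the cutting box's y. Shut, the guard and its tab reach from here towards box -x, level; opening lifts the tab up and back.
- start (a joint): Travel (m) of the start push button under the guard: 0 out, 0.006 fully in (about 5 N, pressed straight down); springs back. 0.004 counts as pressed.
- start_top (a point): Centre of the start button's top, a 32 mm wide black cap 113 above the bench, 40 mm in front of the hinge axis (box -x); moves with the button.
- bar_end: Cut-off: square steel bar end 55 x 25 x 25 mm (x, y, z), 260 g. Origin at its centre.
- flat_end: Cut-off: flat steel bar end 60 x 30 x 16 mm (x, y, z), 220 g. Origin at its centre.
- slug: Cut-off: round steel slug, 32 mm diameter, 26 high, standing on end, 160 g. Origin at its centre, z along its axis.
- tube_end: Cut-off: square steel tube end 45 x 30 x 30 mm (x, y, z), open along x, 4 mm wall, 140 g. Origin at its centre.
- block_end: Cut-off: steel block 35 x 30 x 30 mm (x, y, z), 240 g. Origin at its centre.
- chip_hammer: Bystander: chipping hammer, 200 long, lying on the bench. Leave it.
- wire_brush: Bystander: wire brush with wooden back, 260 long, lying on the bench. Leave it.
- spray_can: Bystander: upright spray can, 64 mm diameter, 170 high. Leave it.
Not all that is in view belongs to the job. Leave any blue, turquoise or yellow look-alike of the flat_end alone.

How it is judged:
By the outcome, as a careful person would: the job done as asked, in the order asked, and still so for the second after the job is handed in, with the robot touching nothing.
Of bar_end, flat_end, slug, tube_end, block_end only 2 to 4 are there at a start; the rules pass over those that are not, and their reading is None.
At some moment in a run one of bar_end, flat_end, slug, tube_end, block_end may be knocked a few centimetres aside while the robot is not near it.
Once in a run the grip may slacken for a moment while it holds something.
It also fails if it takes over 210 s, if anything falls off the work surface, if the arm or the gripper's body presses on something with over 40 N, if the wrist force passes 120 N, or if a joint passes its speed limit or range.

## Robot

A 7-joint arm with a two-finger parallel gripper is mounted at the origin on the work surface. World frame = base frame: x ahead of the robot, y to its left, z up, the work surface at z = 0. Lengths are in m, angles in rad, forces in N, time in s.
With the tool pointing down it reaches from about 0.425 to 0.875 m from the base axis. Payload 4.7 kg.
Tool frame: the origin (TCP) lies on the centre line of the jaws, within the pads' length; the fingertips stand 14 mm ahead of it and the grasp point (between the pads) lies 5 mm behind it; z points along the fingers, y is the line along which they close (so a half turn about z gives the same grasp; the last joint's range is limited). The gripper opens to 87 mm and grips with 3 to 60 N. Pads are 19 mm wide; open, the fingers measure 117 mm over their backs; the gripper's body (75 mm by 190 mm) begins 51 mm behind the grasp point.
Start: joints at [1.27, 0.321, -0.07, 1.45, 0.023, 1.371, -0.057], TCP at [0.201, -0.618, 0.211] pointing down, gripper open.
Joint ranges: [-2.86, 2.86], [-0.3, 2.09], [-1.38, 1.24], [0.06, 2.45], [-1.56, 4.7], [0.09, 2.05], [-2.69, 2.69]. Speed limits (rad/s): [2.57, 2.57, 3.14, 3.14, 3.14, 3.14, 3.14].

## Interface

Orientations are given as a rotation vector (axis times angle).
In Python, from bench import * gives the robot as it stands.
- The arm moves only by the shell command python3 -m jog 'ROWS' [FORCE]. ROWS is JSON, a list of rows, each an object of numbers: "claw": the finger opening in mm, from 0 to 87; "dx", "dy", "dz": the shift along the tool's x, y, z in mm; "spin": the turn about the tool's z in degrees. In form: [{"claw": .., "dx": .., "dy": .., "dz": .., "spin": ..}, ...]. A call has 1 to 20 rows; each row is the pose to reach, as a shift and turn from the pose commanded when the call began, along the tool's axes at that moment; what a row does not reach only later rows make up. A row lasts 1/12 s, in which the tool goes at most 41.7 mm and 7.16 degrees, less where a joint would pass 70% of its speed; a pose out of reach is approached as far as the arm can. A call with a gripper value outside its range is refused whole. The fingers move at their own pace and stop on an object; FORCE is the grip in N (left out, the last holds). Time passes only in rows, so rows that repeat a pose let the fingers close. It gives the time, the measured TCP pose, the force, the opening and the grip force at its end, in the units of the state.
- get_state(): the state, without advancing time (a new reading comes with each control period).
- get_image(name): name is "side" or "top" or "wrist"; returns a dict with "frame" (400x640x3 uint8, red, green, blue), "depth" (400x640 float32, m along the optical axis (not along the pixel's ray), 0 where there is no reading), "K" (3x3 intrinsics, pixels), "T" (4x4, takes a point from camera to world coordinates); the wrist camera has in their place "mount" (4x4, takes a point from camera to tool coordinates, whose origin is the TCP and whose axes are the flange's). Camera axes: x right, y down, z forward; pixel columns grow to the right and rows downward; lengths in m; the calibration is good to about 2 mm. A picture is of the moment at which its call begins: read the wrist's pose just before it.
- close_job(): hands the job in; it is judged then, once.
The state is a dict: "time": time; "joint_positions": joint angles; "qd": joint speeds; "joint_torque": joint torques, N m; "position": TCP position; "tool_rot": TCP orientation; "ft_force": force on the tool from outside, world axes, zero at the start; "torque": the same for the moment, N m; "grip_width": opening from 0.0 (shut) to 1.0 (fully open); "grip_force": force on a finger pad.
Only numpy, scipy, OpenCV 4.12 (cv2) and the standard library are available. Lean on these libraries where they do the work, as an engineer would, in place of code of your own. Each camera call takes 0.05 s, during which the arm holds its last target. There are 200 camera calls.

## Working session

There is one attempt and no reset: what is moved stays moved. The work goes in short steps, Python scripts to look and compute and a shell command to move; the robot and the scene stay as the last step left them, time stands still between calls to the robot, and variables do not carry over. Pictures are saved under pics/ and viewed, at most 14 in all, crops included, and the job is handed in when it is done.

```bash
ls; mkdir -p pics; cat > h.py <<'E'
from bench import *
import numpy as np, cv2
from scipy.spatial.transform import Rotation as R
def save(n,f): cv2.imwrite('pics/'+n+'.png',cv2.cvtColor(f,cv2.COLOR_RGB2BGR))
def cam(name):
    s=get_state(); d=get_image(name)
    if name=='wrist':
        T=np.eye(4);T[:3,:3]=R.from_rotvec(s['tool_rot']).as_matrix();T[:3,3]=s['position']
        d['T']=T@d['mount']
    return d
def ray(d,u,v,z):
    r=d['T'][:3,:3]@np.linalg.solve(d['K'],[u,v,1.]);o=d['T'][:3,3]
    return o+r*(z-o[2])/r[2]
def pts(d):
    v,u=np.mgrid[:400,:640];z=d['depth']
    p=np.stack([u,v,np.ones_like(u)],-1)@np.linalg.inv(d['K']).T*z[...,None]
    return p@d['T'][:3,:3].T+d['T'][:3,3]
def proj(d,p):
    T=np.linalg.inv(d['T']);q=d['K']@(T[:3,:3]@np.asarray(p)+T[:3,3]);return q[:2]/q[2]
E
python3 - <<'E'
from h import *
s=get_state();print({k:np.round(v,3) for k,v in s.items()})
print(R.from_rotvec(s['tool_rot']).as_matrix().round(3))
for n in ['top','side']:
    d=cam(n);save(n,d['frame']);print(n,d['K'].round(1).tolist(),d['T'].round(3).tolist());np.savez('/tmp/'+n,**d)
d=cam('wrist');print(d['mount'].round(3))
E
```

```text
pics
{'time': np.float64(0.0), 'joint_positions': array([ 1.27 ,  0.322, -0.07 ,  1.452,  0.023,  1.371, -0.057]), 'qd': array([ 0.001,  0.   , -0.   , -0.001,  0.001,  0.001,  0.002]), 'joint_torque': array([ 0.0000e+00, -4.9129e+01, -4.0400e-01, -3.1252e+01, -6.4000e-02,
        4.4000e-02,  0.0000e+00]), 'position': array([ 0.201, -0.618,  0.21 ]), 'tool_rot': array([-3.101e+00, -4.920e-01,  1.000e-03]), 'ft_force': array([ 0.492, -0.311,  0.486]), 'torque': array([ 0.064, -0.016,  0.028]), 'grip_force': np.float64(0.0), 'grip_width': np.float64(0.994)}
[[ 0.951  0.31  -0.001]
 [ 0.31  -0.951  0.002]
 [-0.    -0.002 -1.   ]]
top [[362.5, 0.0, 328.0], [0.0, 362.5, 196.1], [0.0, 0.0, 1.0]] [[0.024, -0.998, 0.051, 0.491], [-1.0, -0.024, 0.016, 0.073], [-0.014, -0.052, -0.999, 1.261], [0.0, 0.0, 0.0, 1.0]]
side [[371.8, 0.0, 308.5], [0.0, 371.8, 193.5], [0.0, 0.0, 1.0]] [[-0.923, -0.214, 0.321, 0.243], [-0.385, 0.459, -0.801, 0.881], [0.024, -0.862, -0.506, 0.591], [0.0, 0.0, 0.0, 1.0]]
[[-0.    -0.964 -0.266  0.072]
 [ 1.    -0.    -0.001  0.   ]
 [ 0.001 -0.266  0.964 -0.174]
 [ 0.     0.     0.     1.   ]]
```

View pics/top.png

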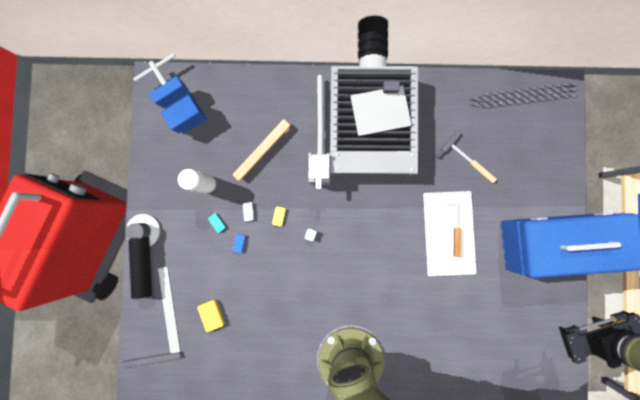

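View pics/side.png

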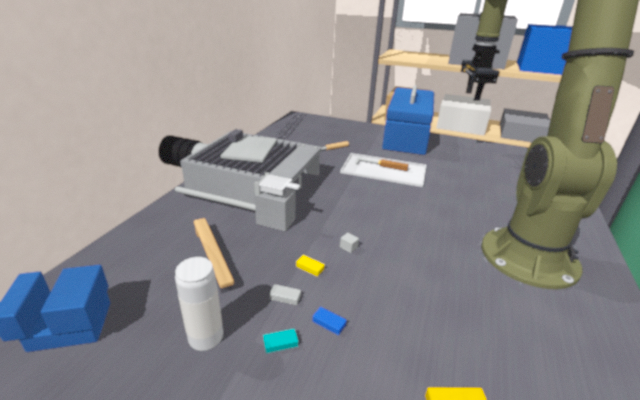

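The top view shows the box at (374,120), the start station at (319,165), the hook at (457,230) in the tool tray, grey cut-offs at (249,212) and (311,236), and look-alikes in yellow, blue and turquoise.

```bash
python3 - <<'E'
from h import *
d=dict(np.load('/tmp/top.npz'));P=pts(d);f=d['frame'];hsv=cv2.cvtColor(f,cv2.COLOR_RGB2HSV)
# mosaic crop
a=cv2.resize(f[190:255,200:330],None,fx=6,fy=6,interpolation=cv2.INTER_CUBIC)
save('cropA',a)
def rep(n,m,z):
    cs,_=cv2.findContours(m.astype(np.uint8),0,2)
    for c in cs:
        if cv2.contourArea(c)<15: continue
        c2=np.array([ray(d,u,v,z)[:2] for u,v in c[:,0]],np.float32)
        r=cv2.minAreaRect(c2);print(n,cv2.boundingRect(c),np.round(r[0],4),np.round(np.array(r[1])*1000,1),round(r[2],1), 'medz',np.median(P[...,2][cv2.drawContours(np.zeros((400,640),np.uint8),[c],-1,1,-1)>0]).round(3))
roi=np.zeros((400,640),bool);roi[185:260,225:335]=1
rep('grey',roi&(hsv[...,1]<60)&(hsv[...,2]>140),0.02)
roi[:]=0;roi[180:285,415:485]=1
rep('wood',roi&(hsv[...,1]>100)&(hsv[...,0]<25),0.026)
rep('tray',roi&(hsv[...,2]>150)|(roi&(hsv[...,1]>100)&(hsv[...,0]<25)),0.008)
z=P[...,2];roi[:]=0;roi[60:200,300:430]=1
rep('box',roi&(z>0.095)&(z<0.118)&(P[...,1]<0.10),0.105)
rep('guard',roi&(z>0.118)&(z<.14)&(P[...,1]>0.02),0.127)
E
```

```text
grey (225, 185, 110, 75) [0.4626 0.2567] [253.1 375.1] 1.5 medz -0.0
wood (454, 228, 6, 29) [ 0.4096 -0.3451] [94.  16.8] 0.3 medz 0.025
tray (415, 190, 70, 95) [ 0.4252 -0.3276] [323.2 236.2] 0.7 medz 0.0
box (330, 60, 87, 114) [ 0.8115 -0.0477] [370.2 277. ] 0.7 medz 0.104
guard (308, 153, 21, 36) [0.6282 0.1263] [ 63.5 109.6] 88.8 medz 0.126
```

View pics/cropA.png

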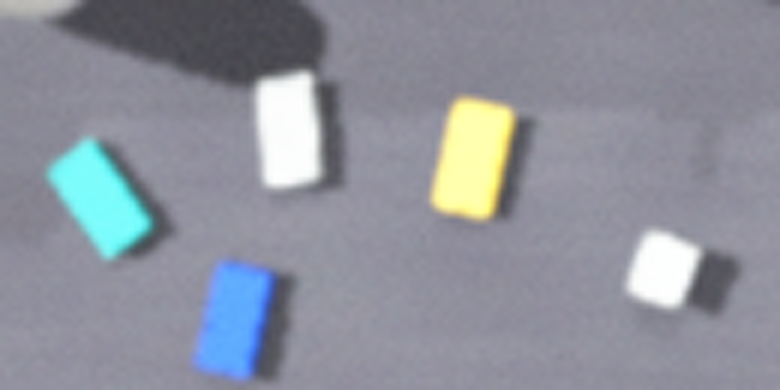

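The crop shows exactly two grey cut-offs: a flat_end at (288,130) in the crop and a block at (663,270). The other three are coloured look-alikes to leave. I'll go above the hook.

```bash
cat > go.py <<'E'
# python3 go.py x y z yawdeg : deltas for a tool-down pose with tool x at yaw
from h import *; import sys
def deltas(x,y,z,yaw):
    s=get_state();M=R.from_rotvec(s['tool_rot']).as_matrix()
    d=M.T@(np.array([x,y,z])-s['position'])*1000
    sp=np.degrees(np.arctan2(M[1,0],M[0,0]))-yaw
    return d.round(1),round((sp+180)%360-180,1)
if __name__=='__main__': print(*deltas(*map(float,sys.argv[1:5])),'t',get_state()['time'],'q7',get_state()['joint_positions'][6])
E
python3 go.py 0.42 -0.345 0.2 0
R='{"claw":87,"dx":302,"dy":-189,"dz":0,"spin":18}'
python3 -m jog '[{"claw":87,"dx":293,"dy":-192,"dz":0,"spin":18},{"claw":87,"dx":293,"dy":-192,"dz":0,"spin":18},{"claw":87,"dx":293,"dy":-192,"dz":0,"spin":18},{"claw":87,"dx":293,"dy":-192,"dz":0,"spin":18},{"claw":87,"dx":293,"dy":-192,"dz":0,"spin":18},{"claw":87,"dx":293,"dy":-192,"dz":0,"spin":18},{"claw":87,"dx":293,"dy":-192,"dz":0,"spin":18},{"claw":87,"dx":293,"dy":-192,"dz":0,"spin":18},{"claw":87,"dx":293,"dy":-192,"dz":0,"spin":18},{"claw":87,"dx":293,"dy":-192,"dz":0,"spin":18},{"claw":87,"dx":293,"dy":-192,"dz":0,"spin":18},{"claw":87,"dx":293,"dy":-192,"dz":0,"spin":18},{"claw":87,"dx":293,"dy":-192,"dz":0,"spin":18}]'
python3 - <<'E'
from h import *
s=get_state();print(s['position'],s['ft_force'])
d=cam('wrist');save('w1',d['frame']);np.savez('/tmp/w1',**d)
f=d['frame'];hsv=cv2.cvtColor(f,cv2.COLOR_RGB2HSV)
m=((hsv[...,1]>100)&(hsv[...,0]<25)).astype(np.uint8)
cs,_=cv2.findContours(m,0,2)
for c in cs:
    if cv2.contourArea(c)<300: continue
    r=cv2.minAreaRect(np.array([ray(d,u,v,.026)[:2] for u,v in c[:,0]],np.float32));print(cv2.boundingRect(c),r)
# box front edge from top view
d=dict(np.load('/tmp/top.npz'));P=pts(d);z=P[...,2]
L=[]
for u in range(338,412):
    col=np.where((np.abs(z[140:185,u]-.105)<.01))[0]
    if len(col): L.append((ray(d,u,140+col.max()+.5,.105)))
L=np.array(L);k=np.polyfit(L[:,1],L[:,0],1);print('front x=k*y+c',k)
L=[]
for v in range(90,170):
    col=np.where((np.abs(z[v,328:425]-.105)<.01))[0]
    if len(col): L.append(np.r_[ray(d,328+col.min()-.5,v,.105)[:2],ray(d,328+col.max()+.5,v,.105)[:2]])
print(np.median(L,0))
E
```

```text
[ 292.6 -191.5   10.2] 18.0 t 0.15 q7 -0.05693828163316471
time: 1.23
position: [0.419, -0.3465, 0.2105]
tool_rot: [3.141, -0.004, -0.001]
ft_force: [0.4, 0.1, 0.2]
grip_width: 1.001
grip_force: 0.0
[ 0.41896803 -0.34649174  0.2105014 ] [0.39631859 0.07955371 0.20278804]
(296, 302, 294, 17) ((0.22066695988178253, -0.5292550921440125), (0.43527013063430786, 0.027894090861082077), 89.84064483642578)
(460, 244, 29, 50) ((0.2888689637184143, -0.569680392742157), (0.08290868997573853, 0.03690159320831299), 12.932388305664062)
(150, 244, 28, 50) ((0.2901511490345001, -0.12257750332355499), (0.03563958778977394, 0.08328481763601303), 76.69058990478516)
(315, 145, 16, 78) ((0.4126661419868469, -0.3516080975532532), (0.01992625929415226, 0.10334528237581253), 89.6205825805664)
front x=k*y+c [-0.00961419  0.62610979]
[ 0.7651388   0.09050288  0.7709977  -0.18832006]
```

View pics/w1.png

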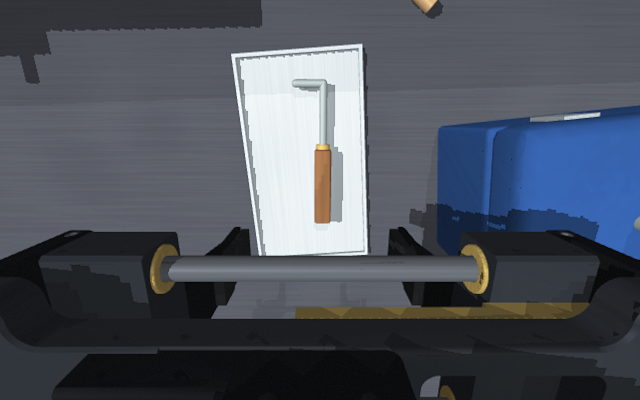

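The wrist view shows the hook's handle at (322,185), rod up to (325,85) and side bar going left, aligned with world x. I'll grip it about 25 mm ahead of the handle's middle, with the claw at 50 mm to stay clear of the rim.

```bash
python3 go.py 0.436 -0.349 0.020 0
python3 -m jog '[{"claw":50,"dx":17,"dy":2.5,"dz":40,"spin":0},{"claw":50,"dx":17,"dy":2.5,"dz":80,"spin":0},{"claw":50,"dx":17,"dy":2.5,"dz":120,"spin":0},{"claw":50,"dx":17,"dy":2.5,"dz":150,"spin":0},{"claw":50,"dx":17,"dy":2.5,"dz":175,"spin":0},{"claw":50,"dx":17,"dy":2.5,"dz":190,"spin":0},{"claw":50,"dx":17,"dy":2.5,"dz":190,"spin":0},{"claw":50,"dx":17,"dy":2.5,"dz":190,"spin":0},{"claw":15,"dx":17,"dy":2.5,"dz":190,"spin":0},{"claw":15,"dx":17,"dy":2.5,"dz":190,"spin":0},{"claw":15,"dx":17,"dy":2.5,"dz":190,"spin":0},{"claw":15,"dx":17,"dy":2.5,"dz":190,"spin":0},{"claw":15,"dx":17,"dy":2.5,"dz":190,"spin":0},{"claw":15,"dx":17,"dy":2.5,"dz":190,"spin":0},{"claw":15,"dx":17,"dy":2.5,"dz":190,"spin":0},{"claw":15,"dx":17,"dy":2.5,"dz":190,"spin":0}]' 45
```

```text
[ 17.1   2.5 190.5] -0.1 t 1.2833 q7 -0.9557326386593926
time: 2.62
position: [0.4374, -0.3473, 0.0208]
tool_rot: [3.141, 0.001, 0.0]
ft_force: [-0.2, 0.3, 0.5]
grip_width: 0.186
grip_force: 0.0
```

```bash
python3 -m jog '[{"claw":15},{"claw":15},{"claw":15}]' 45; python3 - <<'E'
from h import *
d=cam('wrist');t=cam('side');a=cv2.resize(t['frame'][120:220,330:450],None,fx=4,fy=4);
b=d['frame']; c=np.zeros((400,480+320,3),np.uint8);c[:,:480]=a;c[:,480:]=b[:,160:480];save('w2',c)
E
```

```text
$[0]: bad value
```

View pics/w2.png

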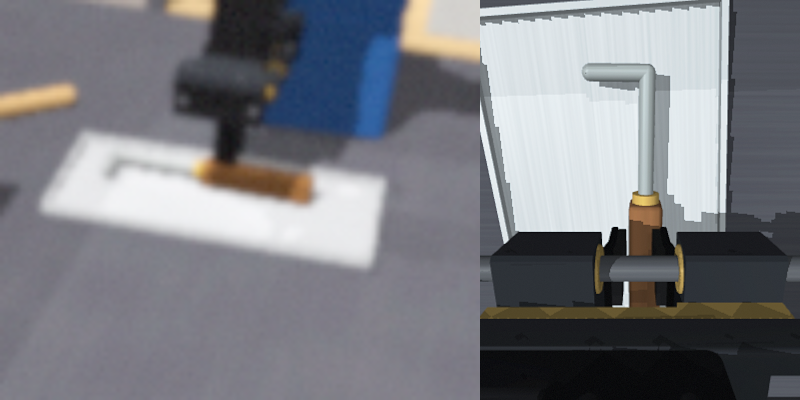

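The handle is between the fingers, touching the right one with a gap to the left one (the picture was taken after the last row), so the fingers hadn't finished closing. I'll keep closing.

```bash
python3 -m jog '[{"claw":0,"dx":0,"dy":0,"dz":0,"spin":0},{"claw":0,"dx":0,"dy":0,"dz":0,"spin":0},{"claw":0,"dx":0,"dy":0,"dz":0,"spin":0},{"claw":0,"dx":0,"dy":0,"dz":0,"spin":0},{"claw":0,"dx":0,"dy":0,"dz":0,"spin":0},{"claw":0,"dx":0,"dy":0,"dz":0,"spin":0},{"claw":0,"dx":0,"dy":0,"dz":0,"spin":0},{"claw":0,"dx":0,"dy":0,"dz":0,"spin":0}]' 45
```

```text
time: 3.38
position: [0.4374, -0.3473, 0.0208]
tool_rot: [3.142, 0.001, 0.0]
ft_force: [0.6, 0.5, -0.1]
grip_width: 0.005
grip_force: 0.0
```

```bash
python3 - <<'E'
from h import *
d=cam('wrist');t=cam('side');a=cv2.resize(t['frame'][130:210,350:446],None,fx=5,fy=5,interpolation=cv2.INTER_CUBIC);
b=d['frame']; c=np.zeros((400,480+320,3),np.uint8);c[:,:480]=a;c[:,480:]=b[:,160:480];save('w3',c)
print(get_state()['joint_torque'].round(2))
E
```

```text
[ 0.000e+00 -4.277e+01 -2.190e+00 -2.617e+01 -5.000e-02 -4.000e-02
  0.000e+00]
```

View pics/w3.png

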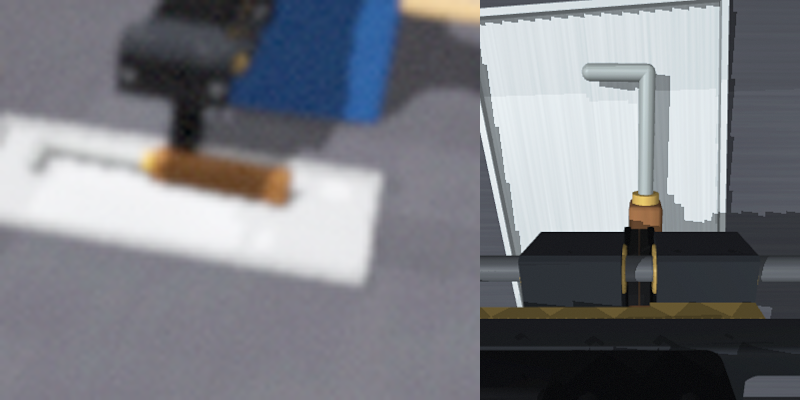

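```bash
python3 - <<'E'
from h import *
s=get_state();d=cam('wrist');P=pts(d);p=s['position']
print(d['K'].round(1).tolist(),p)
for o in ([0,0,0],[0,0,-.014],[0,0,.005],[0.02,0,0]): print(o,proj(d,p+o).round(1))
for v in (200,210,220,228,235,245,260,280,300): print(v,P[v,322].round(4),P[v,312].round(4),P[v,330].round(4))
t=cam('side');Q=pts(t)
print('side tcp',proj(t,p),proj(t,p-[0,0,.014]))
u=int(proj(t,p)[0])
for v in range(145,172,2): print(v,u,Q[v,u].round(3),t['frame'][v,u])
E
```

```text
[[279.0, 0.0, 318.8], [0.0, 279.0, 200.2], [0.0, 0.0, 1.0]] [ 0.4373926  -0.34727961  0.02076546]
[0, 0, 0] [318.5 234.7]
[0, 0, -0.014] [318.5 227.2]
[0, 0, 0.005] [318.5 237.7]
[0.02, 0, 0] [318.5 206.2]
200 [ 0.4622 -0.3495  0.0231] [ 0.4609 -0.343   0.0184] [ 0.4621 -0.3546  0.0227]
210 [ 0.4565 -0.3495  0.0263] [ 0.4564 -0.3432  0.026 ] [ 0.4564 -0.3546  0.026 ]
220 [ 0.4495 -0.3495  0.0255] [ 0.4495 -0.3431  0.0255] [ 0.4499 -0.3546  0.0267]
228 [ 0.4445 -0.3495  0.0266] [ 0.4441 -0.3431  0.0256] [ 0.4478 -0.3543  0.0351]
235 [ 0.4465 -0.3494  0.043 ] [ 0.4464 -0.3435  0.043 ] [ 0.4478 -0.3539  0.0462]
245 [ 0.4462 -0.3492  0.0565] [ 0.4458 -0.3438  0.0555] [ 0.4476 -0.3534  0.0595]
260 [ 0.4695 -0.3485  0.1182] [ 0.4695 -0.3455  0.1182] [ 0.4698 -0.3509  0.1187]
280 [ 0.4641 -0.3485  0.1205] [ 0.4639 -0.3455  0.1202] [ 0.4633 -0.3509  0.1192]
300 [ 0.4297 -0.349   0.0815] [ 0.4301 -0.3443  0.0821] [ 0.4358 -0.3524  0.0902]
side tcp [386.30240714 161.72221737] [385.79945263 165.23601265]
145 386 [ 0.433 -0.263  0.119] [24 24 27]
147 386 [ 0.432 -0.262  0.112] [36 36 35]
149 386 [ 0.43  -0.258  0.107] [35 30 38]
151 386 [ 0.442 -0.333  0.067] [28 21 29]
153 386 [ 0.441 -0.335  0.059] [27 25 26]
155 386 [ 0.44  -0.336  0.051] [26 26 29]
157 386 [ 0.44  -0.339  0.042] [29 35 32]
159 386 [ 0.438 -0.336  0.036] [49 35 30]
161 386 [ 0.438 -0.345  0.025] [112  78  49]
163 386 [ 0.437 -0.339  0.019] [109  73  41]
165 386 [ 0.435 -0.335  0.014] [102  72  41]
167 386 [ 0.434 -0.337  0.005] [172 164 163]
169 386 [ 0.432 -0.332 -0.   ] [239 240 241]
171 386 [ 0.429 -0.314  0.001] [244 243 245]
```

```bash
python3 - <<'E'
from h import *
d=dict(np.load('/tmp/w1.npz'));P=pts(d);print(d['mount'].round(4))
z=P[...,2]
for u in (215,225,235,245,247,395,400,410): print(u,[(v,(P[v,u]-[.419,-.3465,.2105]).round(3).tolist()) for v in range(228,262,6)])
E
```

```text
[[-5.000e-04 -9.639e-01 -2.661e-01  7.220e-02]
 [ 1.000e+00 -3.000e-04 -8.000e-04  3.000e-04]
 [ 7.000e-04 -2.661e-01  9.639e-01 -1.743e-01]
 [ 0.000e+00  0.000e+00  0.000e+00  1.000e+00]]
215 [(228, [-0.076, 0.152, -0.209]), (234, [-0.086, 0.154, -0.21]), (240, [-0.095, 0.154, -0.21]), (246, [-0.105, 0.156, -0.21]), (252, [0.011, 0.051, 0.048]), (258, [0.032, 0.032, 0.096])]
225 [(228, [-0.076, 0.138, -0.21]), (234, [-0.086, 0.139, -0.21]), (240, [0.011, 0.051, 0.033]), (246, [0.01, 0.049, 0.039]), (252, [0.009, 0.048, 0.044]), (258, [0.033, 0.028, 0.097])]
235 [(228, [0.011, 0.051, 0.015]), (234, [0.011, 0.048, 0.024]), (240, [0.009, 0.047, 0.029]), (246, [0.01, 0.044, 0.039]), (252, [0.007, 0.044, 0.039]), (258, [0.033, 0.025, 0.097])]
245 [(228, [-0.076, 0.108, -0.209]), (234, [0.009, 0.043, 0.021]), (240, [0.006, 0.043, 0.022]), (246, [0.002, 0.044, 0.022]), (252, [-0.002, 0.044, 0.022]), (258, [0.032, 0.023, 0.096])]
247 [(228, [-0.076, 0.105, -0.209]), (234, [0.007, 0.043, 0.017]), (240, [0.003, 0.044, 0.016]), (246, [0.0, 0.044, 0.018]), (252, [-0.003, 0.043, 0.02]), (258, [0.032, 0.022, 0.096])]
395 [(228, [-0.077, -0.112, -0.209]), (234, [0.009, -0.045, 0.021]), (240, [0.008, -0.044, 0.027]), (246, [0.004, -0.044, 0.028]), (252, [0.002, -0.043, 0.03]), (258, [0.032, -0.024, 0.097])]
400 [(228, [0.01, -0.05, 0.015]), (234, [0.009, -0.048, 0.02]), (240, [0.009, -0.046, 0.03]), (246, [0.009, -0.044, 0.037]), (252, [0.005, -0.044, 0.037]), (258, [0.033, -0.025, 0.097])]
410 [(228, [-0.077, -0.134, -0.211]), (234, [-0.087, -0.135, -0.211]), (240, [0.01, -0.05, 0.032]), (246, [0.009, -0.049, 0.037]), (252, [0.01, -0.046, 0.046]), (258, [0.032, -0.028, 0.096])]
```

```bash
python3 - <<'E'
from h import *
d=dict(np.load('/tmp/w1.npz'));P=pts(d)-[.419,-.3465,.2105]
m=(P[...,2]>-.1)&(P[...,2]<.06)&(np.abs(P[...,0])<.02)
q=P[m];print(np.sort(q[:,2])[:20].round(4),m.sum());i=np.argsort(q[:,2])[:8];print(q[i].round(3))
d=cam('wrist');P=pts(d)-get_state()['position'];hsv=cv2.cvtColor(d['frame'],cv2.COLOR_RGB2HSV)
m=(hsv[...,2]<70)&(np.abs(P[...,0])<.014)&(np.abs(P[...,1])<.02)&(P[...,2]<.06)
q=P[m];i=np.argsort(q[:,2])[:10];print(q[i].round(4),np.argwhere(m)[i])
E
```

```text
[-0.1    -0.0999 -0.0998 -0.0998 -0.0998 -0.0996 -0.0996 -0.0995 -0.0995
 -0.0995 -0.0994 -0.0994 -0.0993 -0.0992 -0.0992 -0.0991 -0.0991 -0.099
 -0.0989 -0.0989] 8916
[[-0.015 -0.164 -0.1  ]
 [ 0.004 -0.162 -0.1  ]
 [-0.019 -0.165 -0.1  ]
 [-0.017 -0.164 -0.1  ]
 [ 0.011 -0.161 -0.1  ]
 [ 0.006 -0.162 -0.1  ]
 [ 0.02  -0.161 -0.1  ]
 [-0.016 -0.164 -0.1  ]]
[[ 0.0037 -0.0148  0.0027]
 [ 0.0069 -0.0147  0.0038]
 [ 0.0046 -0.0101  0.0048]
 [ 0.0074 -0.0055  0.0051]
 [ 0.0076 -0.0094  0.0055]
 [ 0.0055 -0.01    0.0055]
 [ 0.0076  0.0055  0.0056]
 [ 0.0082  0.0015  0.0105]
 [ 0.0085  0.0022  0.0113]
 [ 0.0085  0.0028  0.0113]] [[231 341]
 [227 341]
 [231 334]
 [227 327]
 [227 333]
 [230 334]
 [227 310]
 [229 316]
 [229 315]
 [229 314]]
```

Depth shows the fingertips about 8–10 mm above the reported TCP point, over the handle, so they closed on air. I'll reopen, lower in small steps and watch the force.

```bash
python3 -m jog '[{"claw":50,"dx":0,"dy":2,"dz":-8,"spin":0},{"claw":50,"dx":0,"dy":2,"dz":-8,"spin":0},{"claw":50,"dx":0,"dy":2,"dz":-8,"spin":0},{"claw":50,"dx":0,"dy":2,"dz":-8,"spin":0},{"claw":50,"dx":0,"dy":2,"dz":-8,"spin":0},{"claw":50,"dx":0,"dy":2,"dz":-8,"spin":0},{"claw":50,"dx":0,"dy":2,"dz":-8,"spin":0},{"claw":50,"dx":0,"dy":2,"dz":0,"spin":0},{"claw":50,"dx":0,"dy":2,"dz":4,"spin":0},{"claw":50,"dx":0,"dy":2,"dz":8,"spin":0},{"claw":50,"dx":0,"dy":2,"dz":12,"spin":0},{"claw":50,"dx":0,"dy":2,"dz":14,"spin":0},{"claw":50,"dx":0,"dy":2,"dz":14,"spin":0},{"claw":50,"dx":0,"dy":2,"dz":14,"spin":0}]'
python3 - <<'E'
from h import *
d=cam('wrist');P=pts(d);np.savez('/tmp/w4',**d)
for u in list(range(262,300,4))+list(range(340,376,4)):
    c=[(v,P[v,u].round(3).tolist()) for v in range(216,250,5)]
    if u in(278,282,286,290,350,354,358,362): print(u,c)
E
```

```text
time: 4.8
position: [0.4373, -0.3492, 0.0065]
tool_rot: [-3.141, -0.001, 0.0]
ft_force: [-0.4, -0.9, 0.0]
grip_width: 0.575
grip_force: 0.0
278 [(216, [0.449, -0.322, 0.003]), (221, [0.446, -0.322, 0.003]), (226, [0.442, -0.321, 0.002]), (231, [0.445, -0.324, 0.02]), (236, [0.443, -0.324, 0.021]), (241, [0.439, -0.324, 0.021]), (246, [0.437, -0.324, 0.023])]
282 [(216, [0.449, -0.324, 0.002]), (221, [0.445, -0.324, 0.002]), (226, [0.442, -0.324, 0.002]), (231, [0.438, -0.324, 0.002]), (236, [0.434, -0.324, 0.002]), (241, [0.431, -0.324, 0.003]), (246, [0.427, -0.324, 0.002])]
286 [(216, [0.449, -0.327, 0.003]), (221, [0.446, -0.327, 0.004]), (226, [0.442, -0.327, 0.003]), (231, [0.438, -0.327, 0.002]), (236, [0.434, -0.327, 0.002]), (241, [0.431, -0.327, 0.003]), (246, [0.427, -0.327, 0.003])]
290 [(216, [0.449, -0.33, 0.002]), (221, [0.445, -0.33, 0.002]), (226, [0.442, -0.33, 0.002]), (231, [0.438, -0.33, 0.003]), (236, [0.435, -0.33, 0.002]), (241, [0.431, -0.329, 0.002]), (246, [0.427, -0.329, 0.002])]
```

```bash
python3 -m jog '[{"claw":50,"dx":0,"dy":0,"dz":3,"spin":0},{"claw":50,"dx":0,"dy":0,"dz":6,"spin":0},{"claw":50,"dx":0,"dy":0,"dz":8,"spin":0},{"claw":50,"dx":0,"dy":0,"dz":8,"spin":0},{"claw":50,"dx":0,"dy":0,"dz":8,"spin":0}]'
python3 -m jog '[{"claw":5,"dx":0,"dy":0,"dz":0,"spin":0},{"claw":5,"dx":0,"dy":0,"dz":0,"spin":0},{"claw":5,"dx":0,"dy":0,"dz":0,"spin":0},{"claw":5,"dx":0,"dy":0,"dz":0,"spin":0},{"claw":5,"dx":0,"dy":0,"dz":0,"spin":0},{"claw":5,"dx":0,"dy":0,"dz":0,"spin":0},{"claw":5,"dx":0,"dy":0,"dz":0,"spin":0},{"claw":5,"dx":0,"dy":0,"dz":0,"spin":0},{"claw":5,"dx":0,"dy":0,"dz":0,"spin":0},{"claw":5,"dx":0,"dy":0,"dz":0,"spin":0}]' 45
```

```text
time: 5.27
position: [0.4372, -0.3492, -0.0015]
tool_rot: [-3.141, -0.001, 0.001]
ft_force: [-0.3, 0.9, -0.7]
grip_width: 0.572
grip_force: 0.0
time: 6.1
position: [0.4374, -0.3497, -0.0011]
tool_rot: [3.141, 0.001, 0.0]
ft_force: [-0.3, -0.5, 0.5]
grip_width: 0.251
grip_force: 44.8
```

Gripped: the opening is 21.8 mm at 45 N. I'll lift and measure the hook's bar relative to the TCP.

```bash
python3 -m jog '[{"claw":5,"dx":0,"dy":0,"dz":-20,"spin":0},{"claw":5,"dx":0,"dy":0,"dz":-50,"spin":0},{"claw":5,"dx":0,"dy":0,"dz":-85,"spin":0},{"claw":5,"dx":0,"dy":0,"dz":-120,"spin":0},{"claw":5,"dx":0,"dy":0,"dz":-120,"spin":0},{"claw":5,"dx":0,"dy":0,"dz":-120,"spin":0}]'
cat > hk.py <<'E'
from h import *
s=get_state();d=cam('wrist');P=pts(d)
Q=(P-s['position'])@R.from_rotvec(s['tool_rot']).as_matrix()
m=(np.abs(Q[...,2]+.010)<.03)&(Q[...,0]>.03)&(Q[...,0]<.16)&(np.abs(Q[...,1])<.07)&(np.abs(P[...,2])>.012)
q=Q[m]*1000
print(len(q))
rod=q[(q[:,0]>45)&(q[:,0]<90)]
for a,b in((30,45),(45,60),(60,75),(75,90)):
    w=rod[(rod[:,0]>=a)&(rod[:,0]<b)] if a>=45 else q[(q[:,0]>=a)&(q[:,0]<b)]
    print(a,b,np.median(w,0).round(1),np.percentile(w[:,2],5).round(1))
bar=q[(q[:,1]<-12)]
print('bar',np.median(bar,0).round(1),np.percentile(bar,[2,98],0).round(1).tolist(),'topz',np.percentile(bar[:,2],5))
E
python3 hk.py
```

```text
time: 6.6
position: [0.4386, -0.3497, 0.1207]
tool_rot: [3.139, 0.002, 0.005]
ft_force: [0.1, -0.2, -3.3]
grip_width: 0.255
grip_force: 4.5
3805
30 45 [ 37.7  -0.2 -18. ] -19.6
45 60 [ 52.7   0.3 -17.6] -18.9
60 75 [ 67.5  -0.2 -16.9] -18.3
75 90 [ 82.6   0.3 -16.4] -17.9
bar [100.4 -24.5 -15.6] [[96.2, -37.1, -17.4], [105.5, -12.5, -11.0]] topz -17.18314310454693
```

Grip force dropped to 4.5 N, so this is probably the slackening. I'll hold still and regrip.

```bash
python3 -m jog '[{"claw":5,"dx":0,"dy":0,"dz":0,"spin":0},{"claw":5,"dx":0,"dy":0,"dz":0,"spin":0},{"claw":5,"dx":0,"dy":0,"dz":0,"spin":0},{"claw":5,"dx":0,"dy":0,"dz":0,"spin":0},{"claw":5,"dx":0,"dy":0,"dz":0,"spin":0},{"claw":5,"dx":0,"dy":0,"dz":0,"spin":0}]' 50; python3 hk.py; python3 go.py 0.45 -0.13 0.14 0.5
```

```text
time: 7.15
position: [0.4373, -0.3492, 0.1183]
tool_rot: [-3.141, -0.001, 0.001]
ft_force: [-0.6, 0.1, -1.8]
grip_width: 0.25
grip_force: 50.0
3593
30 45 [ 37.7  -0.2 -16. ] -17.7
45 60 [ 52.6  -0.2 -14.6] -16.4
60 75 [ 67.4  -0.2 -13.3] -14.9
75 90 [ 82.8   0.3 -11.9] -13.6
bar [100.  -24.5 -10.4] [[95.7, -37.2, -12.1], [105.2, -12.5, -7.1]] topz -11.803682391068765
[  12.8 -219.3  -21.4] -0.5 t 7.2 q7 -0.9926631612834896
```

Grip is back at 50 N; the hook sits pitched down about 5°, with the bar axis 7 mm above the TCP and 100 mm ahead. I'll go above the front of the box for one close look.

```bash
python3 -m jog '[{"claw":5,"dx":10,"dy":-10,"dz":-35,"spin":0},{"claw":5,"dx":20,"dy":-45,"dz":-60,"spin":0},{"claw":5,"dx":30,"dy":-80,"dz":-75,"spin":0},{"claw":5,"dx":40,"dy":-115,"dz":-75,"spin":0},{"claw":5,"dx":50,"dy":-150,"dz":-75,"spin":-0.5},{"claw":5,"dx":60,"dy":-185,"dz":-75,"spin":-0.5},{"claw":5,"dx":63,"dy":-215,"dz":-75,"spin":-0.5},{"claw":5,"dx":63,"dy":-229,"dz":-75,"spin":-0.5},{"claw":5,"dx":63,"dy":-229,"dz":-75,"spin":-0.5},{"claw":5,"dx":63,"dy":-229,"dz":-75,"spin":-0.5}]'
python3 - <<'E'
from h import *
s=get_state();d=cam('wrist');P=pts(d);np.savez('/tmp/w5',**d);save('w5',d['frame'])
z=P[...,2];m=np.abs(z-.105)<.008;m&=(P[...,0]>.6)
print(m.sum(),s['position'])
L=[]
for u in range(0,640,4):
    c=np.where(m[:,u])[0]
    if len(c): L.append(ray(d,u,c.max()+.5,.105))
L=np.array(L);print(L[::8].round(4)); 
k=np.polyfit(L[:,1],L[:,0],1);print(k,np.polyval(k,-.05), 'side edges y',P[...,1][m].min(),P[...,1][m].max())
E
python3 hk.py
```

```text
time: 8.03
position: [0.5002, -0.1203, 0.1939]
tool_rot: [3.14, 0.017, 0.0]
ft_force: [-0.1, -1.1, -1.6]
grip_width: 0.245
grip_force: 50.0
19062 [ 0.50018114 -0.12025768  0.19388844]
[[ 0.607   0.1589  0.105 ]
 [ 0.6077  0.0961  0.105 ]
 [ 0.6262  0.0646  0.105 ]
 [ 0.6257  0.0373  0.105 ]
 [ 0.6268  0.0099  0.105 ]
 [ 0.6271 -0.0175  0.105 ]
 [ 0.6274 -0.0449  0.105 ]
 [ 0.6277 -0.0723  0.105 ]
 [ 0.6279 -0.0997  0.105 ]
 [ 0.6282 -0.1271  0.105 ]
 [ 0.6285 -0.1544  0.105 ]
 [ 0.6288 -0.1818  0.105 ]]
[-0.04322026  0.62443823] 0.6265992434701755 side edges y -0.1939696948552721 0.15131488410626306
3590
30 45 [ 37.7  -0.2 -16. ] -17.7
45 60 [ 52.6  -0.2 -14.7] -16.3
60 75 [ 67.4   0.3 -13.3] -15.0
75 90 [ 82.8   0.3 -11.9] -13.6
bar [100.1 -24.5 -10.4] [[95.8, -37.1, -12.1], [105.2, -12.5, -7.1]] topz -11.812938565959364
```

View pics/w5.png

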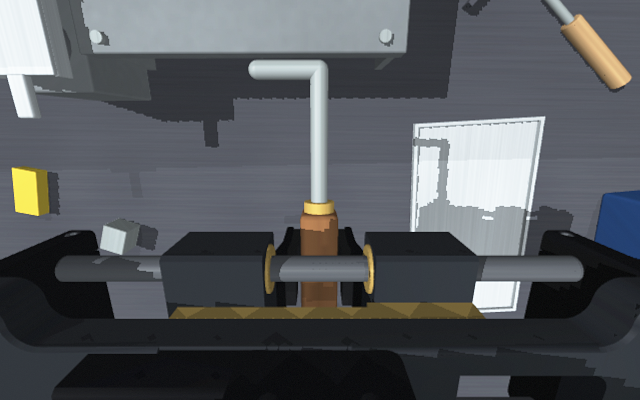

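The wrist view shows the ledge's front edge at row 52, its right corner at (409,52), and the hook bar at (250–325,70). Ledge is at x≈0.627, yaw 0.6°, middle y≈-0.050, agreeing with the top camera. Next: back off, lower, go under the ledge, and slide left into the eye.

```bash
python3 -m jog '[{"claw":5,"dx":-15,"dy":0,"dz":0,"spin":0},{"claw":5,"dx":-15,"dy":0,"dz":40,"spin":0},{"claw":5,"dx":-15,"dy":0,"dz":80,"spin":0},{"claw":5,"dx":-15,"dy":0,"dz":120,"spin":0},{"claw":5,"dx":-15,"dy":0,"dz":150,"spin":0},{"claw":5,"dx":-15,"dy":0,"dz":163,"spin":0},{"claw":5,"dx":-15,"dy":0,"dz":163,"spin":0},{"claw":5,"dx":5,"dy":0,"dz":163,"spin":0},{"claw":5,"dx":25,"dy":0,"dz":163,"spin":0},{"claw":5,"dx":45,"dy":0,"dz":163,"spin":0},{"claw":5,"dx":60,"dy":0,"dz":163,"spin":0},{"claw":5,"dx":66.5,"dy":0,"dz":163,"spin":0},{"claw":5,"dx":66.5,"dy":0,"dz":163,"spin":0}]'
python3 -m jog '[{"claw":5,"dx":0,"dy":-8,"dz":0,"spin":0},{"claw":5,"dx":0,"dy":-16,"dz":0,"spin":0},{"claw":5,"dx":0,"dy":-22,"dz":0,"spin":0},{"claw":5,"dx":0,"dy":-28,"dz":0,"spin":0},{"claw":5,"dx":0,"dy":-34,"dz":0,"spin":0},{"claw":5,"dx":0,"dy":-40,"dz":0,"spin":0},{"claw":5,"dx":0,"dy":-45,"dz":0,"spin":0},{"claw":5,"dx":0,"dy":-48,"dz":0,"spin":0},{"claw":5,"dx":0,"dy":-48,"dz":0,"spin":0},{"claw":5,"dx":0,"dy":-48,"dz":0,"spin":0}]'
```

```text
time: 9.22
position: [0.5687, -0.1208, 0.0319]
tool_rot: [3.141, 0.013, 0.004]
ft_force: [-0.2, 0.4, -1.9]
grip_width: 0.247
grip_force: 50.0
time: 10.05
position: [0.5663, -0.0717, 0.0307]
tool_rot: [3.141, 0.015, -0.0]
ft_force: [0.3, -0.6, -2.6]
grip_width: 0.248
grip_force: 50.0
```

No side contact, so the bar is through the eye. I'll pull.

```bash
python3 -m jog '[{"claw":5,"dx":-6,"dy":0,"dz":0,"spin":0},{"claw":5,"dx":-12,"dy":0,"dz":0,"spin":0},{"claw":5,"dx":-20,"dy":0,"dz":0,"spin":0},{"claw":5,"dx":-30,"dy":0,"dz":0,"spin":0},{"claw":5,"dx":-40,"dy":0,"dz":0,"spin":0}]'
python3 -m jog '[{"claw":5,"dx":-12,"dy":0,"dz":0,"spin":0},{"claw":5,"dx":-24,"dy":0,"dz":0,"spin":0},{"claw":5,"dx":-36,"dy":0,"dz":0,"spin":0},{"claw":5,"dx":-48,"dy":0,"dz":0,"spin":0},{"claw":5,"dx":-60,"dy":0,"dz":0,"spin":0},{"claw":5,"dx":-72,"dy":0,"dz":0,"spin":0},{"claw":5,"dx":-84,"dy":0,"dz":0,"spin":0},{"claw":5,"dx":-96,"dy":0,"dz":0,"spin":0},{"claw":5,"dx":-105,"dy":0,"dz":0,"spin":0},{"claw":5,"dx":-112,"dy":0,"dz":0,"spin":0},{"claw":5,"dx":-116,"dy":0,"dz":0,"spin":0},{"claw":5,"dx":-118,"dy":0,"dz":0,"spin":0},{"claw":5,"dx":-118,"dy":0,"dz":0,"spin":0}]'
python3 - <<'E'
from h import *
d=cam('wrist');t=cam('top');c=np.zeros((400,800,3),np.uint8);c[:,:480]=d['frame'][:,80:560];c[:,480:]=cv2.resize(t['frame'][110:260,300:420],(320,400));save('w6',c)
E
```

```text
time: 10.47
position: [0.5257, -0.0723, 0.0309]
tool_rot: [3.141, 0.014, 0.001]
ft_force: [2.5, -0.9, -2.4]
grip_width: 0.247
grip_force: 50.0
time: 11.55
position: [0.4078, -0.0733, 0.0308]
tool_rot: [3.141, 0.015, -0.001]
ft_force: [0.7, 0.5, -0.3]
grip_width: 0.25
grip_force: 50.0
```

View pics/w6.png

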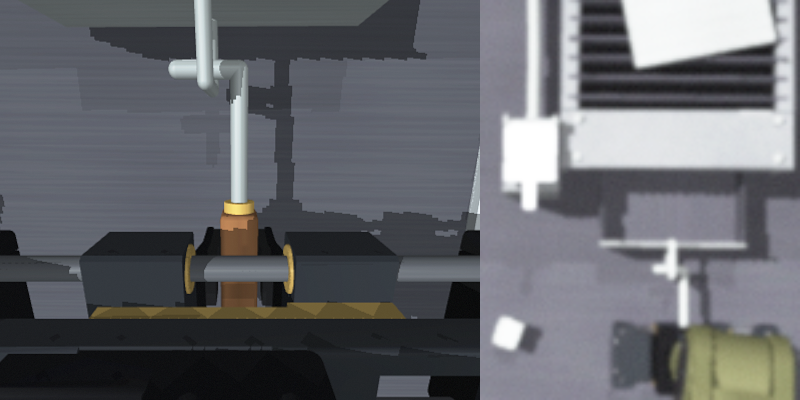

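The tray is nearly out: plate visible in the top view at (672,243) of the crop, hook bar through the eye at (205,70). I'll creep to the stop.

```bash
python3 -m jog '[{"claw":5,"dx":-2,"dy":0,"dz":0,"spin":0},{"claw":5,"dx":-4,"dy":0,"dz":0,"spin":0},{"claw":5,"dx":-6,"dy":0,"dz":0,"spin":0},{"claw":5,"dx":-6,"dy":0,"dz":0,"spin":0}]'; python3 -c "
from bench import *;s=get_state();print(s['position'],s['ft_force'])"
```

```text
time: 11.98
position: [0.4063, -0.0728, 0.0316]
tool_rot: [-3.141, -0.015, -0.013]
ft_force: [9.9, 0.6, -8.2]
grip_width: 0.247
grip_force: 50.0
[ 0.4062659  -0.07282174  0.03161715] [ 9.89829485  0.57150991 -8.22627176]
```

Force rose to 10 N with the position stalled: that's the stop. I'll unhook (forward, then right), lift, and return the hook to the tool tray for now.

```bash
python3 -m jog '[{"claw":5,"dx":6,"dy":0,"dz":0,"spin":0},{"claw":5,"dx":15,"dy":0,"dz":0,"spin":0},{"claw":5,"dx":15,"dy":0,"dz":0,"spin":0},{"claw":5,"dx":15,"dy":12,"dz":0,"spin":0},{"claw":5,"dx":15,"dy":25,"dz":0,"spin":0},{"claw":5,"dx":15,"dy":40,"dz":0,"spin":0},{"claw":5,"dx":15,"dy":55,"dz":0,"spin":0},{"claw":5,"dx":15,"dy":65,"dz":0,"spin":0},{"claw":5,"dx":15,"dy":65,"dz":-30,"spin":0},{"claw":5,"dx":15,"dy":65,"dz":-65,"spin":0},{"claw":5,"dx":15,"dy":65,"dz":-80,"spin":0}]'
python3 go.py 0.4374 -0.3495 0.005 0.3; python3 hk.py
```

```text
time: 12.9
position: [0.4194, -0.1384, 0.1139]
tool_rot: [3.141, 0.014, 0.005]
ft_force: [1.7, -0.4, -2.1]
grip_width: 0.247
grip_force: 50.0
[ 15.8 211.2 109.1] 0.2 t 12.9 q7 -1.2842742024936888
3597
30 45 [ 37.8  -0.2 -16.1] -17.6
45 60 [ 52.7  -0.2 -14.7] -16.4
60 75 [ 67.9   0.3 -13.3] -15.1
75 90 [ 82.8  -0.2 -12.1] -13.8
bar [100.  -24.5 -10.3] [[95.7, -37.3, -12.3], [105.2, -12.5, -7.1]] topz -12.043098317432362
```

```bash
python3 -m jog '[{"claw":5,"dx":10,"dy":40,"dz":0,"spin":0},{"claw":5,"dx":16,"dy":80,"dz":0,"spin":0},{"claw":5,"dx":16,"dy":120,"dz":0,"spin":0},{"claw":5,"dx":16,"dy":160,"dz":0,"spin":0},{"claw":5,"dx":16,"dy":195,"dz":0,"spin":0},{"claw":5,"dx":16,"dy":211,"dz":10,"spin":0},{"claw":5,"dx":16,"dy":211,"dz":50,"spin":0},{"claw":5,"dx":16,"dy":211,"dz":85,"spin":0},{"claw":5,"dx":16,"dy":211,"dz":105,"spin":0},{"claw":5,"dx":16,"dy":211,"dz":112,"spin":0},{"claw":5,"dx":16,"dy":211,"dz":112,"spin":0}]'
python3 -m jog '[{"claw":30,"dx":0,"dy":0,"dz":0,"spin":0},{"claw":30,"dx":0,"dy":0,"dz":0,"spin":0},{"claw":50,"dx":0,"dy":0,"dz":0,"spin":0},{"claw":50,"dx":0,"dy":0,"dz":0,"spin":0},{"claw":50,"dx":0,"dy":0,"dz":0,"spin":0},{"claw":50,"dx":0,"dy":0,"dz":-30,"spin":0},{"claw":50,"dx":0,"dy":0,"dz":-70,"spin":0},{"claw":50,"dx":0,"dy":0,"dz":-110,"spin":0},{"claw":50,"dx":0,"dy":0,"dz":-150,"spin":0},{"claw":50,"dx":0,"dy":0,"dz":-190,"spin":0},{"claw":50,"dx":0,"dy":0,"dz":-210,"spin":0},{"claw":50,"dx":0,"dy":0,"dz":-210,"spin":0}]'
cat > small.py <<'E'
from h import *
t=cam('top');P=pts(t);m=(P[...,2]>.008)&(P[...,2]<.06)&(P[...,0]>.35)&(P[...,0]<.62)&(P[...,1]>-.4)&(P[...,1]<.5)
hsv=cv2.cvtColor(t['frame'],cv2.COLOR_RGB2HSV)
cs,_=cv2.findContours(m.astype(np.uint8),0,2)
for c in cs:
    if cv2.contourArea(c)<6: continue
    k=cv2.drawContours(np.zeros((400,640),np.uint8),[c],-1,1,-1)>0
    zz=np.percentile(P[...,2][k],60);r=cv2.minAreaRect(np.array([ray(t,u,v,zz)[:2] for u,v in c[:,0]],np.float32))
    print(cv2.boundingRect(c),'c',np.round(r[0],3),'sz',np.round(np.array(r[1])*1e3),'a',round(r[2]),'z',zz.round(3),'hsv',np.median(hsv[k],0))
E
python3 small.py
```

```text
time: 13.87
position: [0.4339, -0.3478, -0.0021]
tool_rot: [-3.139, -0.015, 0.008]
ft_force: [1.1, -0.1, -2.0]
grip_width: 0.251
grip_force: 50.0
time: 14.87
position: [0.4387, -0.3508, 0.2153]
tool_rot: [3.134, 0.015, 0.013]
ft_force: [-0.0, 0.5, 0.9]
grip_width: 0.575
grip_force: 0.0
(232, 234, 13, 19) c [0.386 0.396] sz [31. 60.] a 79 z 0.016 hsv [107. 164. 254.]
(304, 229, 12, 13) c [0.421 0.151] sz [30. 36.] a 70 z 0.03 hsv [ 90.   1. 252.]
(210, 214, 15, 19) c [0.453 0.476] sz [61. 31.] a 36 z 0.016 hsv [ 90. 134. 250.]
(272, 207, 13, 19) c [0.481 0.262] sz [31. 60.] a 79 z 0.016 hsv [ 30.  90. 255.]
(444, 204, 16, 55) c [ 0.447 -0.337] sz [186.  40.] a 9 z 0.023 hsv [ 14. 115. 235.]
(243, 203, 10, 18) c [0.495 0.368] sz [59. 31.] a 2 z 0.016 hsv [ 90.   1. 250.]
(320, 183, 9, 2) c [0.595 0.106] sz [ 3. 27.] a 1 z 0.051 hsv [112.  11.  99.]
(344, 177, 55, 39) c [ 0.558 -0.055] sz [129. 187.] a 0 z 0.014 hsv [122.  22. 144.]
(206, 176, 9, 15) c [0.587 0.491] sz [25. 48.] a 84 z 0.041 hsv [ 39.   4. 165.]
(233, 175, 12, 6) c [0.61  0.399] sz [17. 38.] a 1 z 0.035 hsv [ 21.  69. 250.]
```

Top view after release: the hook is lying in the tray, the slag tray is open at (0.558,-0.055), the block at (0.421,0.151), and the flat_end at (0.495,0.368). I'll fetch the block.

```bash
python3 go.py 0.421 0.151 0.10 -20; 
python3 -m jog '[{"claw":60,"dx":10,"dy":-40,"dz":0,"spin":5},{"claw":60,"dx":20,"dy":-80,"dz":0,"spin":10},{"claw":60,"dx":25,"dy":-120,"dz":0,"spin":15},{"claw":60,"dx":30,"dy":-160,"dz":0,"spin":20},{"claw":60,"dx":30,"dy":-200,"dz":0,"spin":20},{"claw":60,"dx":30,"dy":-240,"dz":0,"spin":20},{"claw":60,"dx":30,"dy":-280,"dz":0,"spin":20},{"claw":60,"dx":30,"dy":-320,"dz":0,"spin":20},{"claw":60,"dx":30,"dy":-360,"dz":0,"spin":20},{"claw":60,"dx":30,"dy":-400,"dz":0,"spin":20},{"claw":60,"dx":20,"dy":-440,"dz":0,"spin":20},{"claw":60,"dx":0,"dy":-475,"dz":10,"spin":20},{"claw":60,"dx":-15,"dy":-502,"dz":30,"spin":20},{"claw":60,"dx":-22,"dy":-502,"dz":60,"spin":20},{"claw":60,"dx":-22,"dy":-502,"dz":90,"spin":20},{"claw":60,"dx":-22,"dy":-502,"dz":115,"spin":20},{"claw":60,"dx":-22,"dy":-502,"dz":115,"spin":20}]'
python3 go.py 0.421 0.151 0.0 -20
cat > wsm.py <<'E'
from h import *
d=cam('wrist');P=pts(d);hsv=cv2.cvtColor(d['frame'],cv2.COLOR_RGB2HSV)
m=(P[...,2]>.009)&(P[...,2]<.04)&(hsv[...,2]>110)
m=cv2.morphologyEx(m.astype(np.uint8),cv2.MORPH_OPEN,np.ones((3,3)))
for c in cv2.findContours(m,0,2)[0]:
    if cv2.contourArea(c)<80: continue
    k=cv2.drawContours(np.zeros((400,640),np.uint8),[c],-1,1,-1)>0
    zz=np.percentile(P[...,2][k],70);pp=P[k&(P[...,2]>zz-.004)][:,:2].astype(np.float32);r=cv2.minAreaRect(pp)
    print(cv2.boundingRect(c),'c',np.round(r[0],4),'sz',np.round(np.array(r[1])*1e3),'a',round(r[2]),'z',zz.round(3),'hsv',np.median(hsv[k],0))
E
python3 wsm.py
```

```text
[ -12.2 -501.5  109.8] 20.5 t 14.9167 q7 -0.9632770589932336
time: 16.33
position: [0.4038, 0.1515, 0.0881]
tool_rot: [3.093, -0.529, -0.017]
ft_force: [-0.7, -0.6, -0.3]
grip_width: 0.686
grip_force: 0.0
[17.2 -5.8 87.9] 0.6 t 16.3333 q7 -2.309568173719251
(297, 165, 35, 43) c [0.4404 0.1427] sz [30. 73.] a 71 z 0.031 hsv [ 90.   6. 249.]
(24, 151, 74, 72) c [0.4998 0.2564] sz [ 62. 256.] a 2 z 0.017 hsv [ 90.   5. 250.]
(146, 126, 54, 72) c [0.4709 0.203 ] sz [147.  60.] a 79 z 0.017 hsv [ 30. 119. 255.]
(528, 0, 27, 11) c [0.487 0.036] sz [  6. 184.] a 6 z 0.03 hsv [ 93.  17. 162.]
```

```bash
sed -i 's/pp=P\[k.*np.float32)/pp=np.array([ray(d,u,v,zz)[:2] for v,u in np.argwhere(k\&(np.abs(P[...,2]-zz)<.003))],np.float32)/' wsm.py; python3 wsm.py
```

```text
(299, 166, 35, 43) c [0.4227 0.1482] sz [30. 35.] a 71 z 0.031 hsv [ 92.   6. 249.]
(30, 153, 72, 71) c [0.4955 0.3646] sz [60. 33.] a 7 z 0.017 hsv [ 90.   5. 250.]
(150, 128, 53, 71) c [0.4819 0.2592] sz [31. 60.] a 79 z 0.017 hsv [ 30. 119. 255.]
(526, 0, 26, 15) c [ 0.4976 -0.053 ] sz [7. 7.] a 88 z 0.031 hsv [ 93.  17. 178.]
```

```bash
python3 -m jog '[{"claw":60,"dx":18,"dy":-3,"dz":20,"spin":0},{"claw":60,"dx":18,"dy":-3,"dz":50,"spin":0},{"claw":60,"dx":18,"dy":-3,"dz":75,"spin":0},{"claw":60,"dx":18,"dy":-3,"dz":88,"spin":0},{"claw":60,"dx":18,"dy":-3,"dz":88,"spin":0},{"claw":60,"dx":18,"dy":-3,"dz":88,"spin":0},{"claw":10,"dx":18,"dy":-3,"dz":88,"spin":0},{"claw":10,"dx":18,"dy":-3,"dz":88,"spin":0},{"claw":10,"dx":18,"dy":-3,"dz":88,"spin":0},{"claw":10,"dx":18,"dy":-3,"dz":88,"spin":0},{"claw":10,"dx":18,"dy":-3,"dz":88,"spin":0},{"claw":10,"dx":18,"dy":-3,"dz":88,"spin":0},{"claw":10,"dx":18,"dy":-3,"dz":88,"spin":0},{"claw":10,"dx":18,"dy":-3,"dz":88,"spin":0},{"claw":10,"dx":18,"dy":-3,"dz":88,"spin":0},{"claw":10,"dx":18,"dy":-3,"dz":88,"spin":0}]' 40
python3 -m jog '[{"claw":10,"dx":0,"dy":0,"dz":-30,"spin":0},{"claw":10,"dx":0,"dy":0,"dz":-70,"spin":0},{"claw":10,"dx":0,"dy":0,"dz":-110,"spin":0},{"claw":10,"dx":0,"dy":0,"dz":-150,"spin":0},{"claw":10,"dx":0,"dy":0,"dz":-160,"spin":0},{"claw":10,"dx":0,"dy":0,"dz":-160,"spin":0}]'
python3 go.py 0.575 -0.02 0.16 0.6
```

```text
time: 17.77
position: [0.4271, 0.1487, 0.0061]
tool_rot: [3.094, -0.531, -0.0]
ft_force: [-1.5, -3.7, 6.5]
grip_width: 0.343
grip_force: 40.0
time: 18.27
position: [0.4294, 0.1505, 0.1686]
tool_rot: [-3.095, 0.531, -0.01]
ft_force: [0.4, -0.9, -3.3]
grip_width: 0.337
grip_force: 40.0
[194.1 112.3   9.5] -20.1 t 18.2667 q7 -2.2540227241693898
```

Block held (29 mm, 40 N). I'll carry it over the tray.

```bash
python3 -m jog '[{"claw":10,"dx":30,"dy":20,"dz":0,"spin":-5},{"claw":10,"dx":60,"dy":38,"dz":0,"spin":-10},{"claw":10,"dx":95,"dy":55,"dz":0,"spin":-15},{"claw":10,"dx":130,"dy":75,"dz":0,"spin":-20},{"claw":10,"dx":160,"dy":95,"dz":0,"spin":-20},{"claw":10,"dx":185,"dy":108,"dz":0,"spin":-20},{"claw":10,"dx":194,"dy":112,"dz":0,"spin":-20},{"claw":10,"dx":194,"dy":112,"dz":0,"spin":-20},{"claw":10,"dx":194,"dy":112,"dz":35,"spin":-20},{"claw":10,"dx":194,"dy":112,"dz":70,"spin":-20},{"claw":10,"dx":194,"dy":112,"dz":100,"spin":-20},{"claw":10,"dx":194,"dy":112,"dz":100,"spin":-20}]'
python3 go.py 0.575 -0.02 0.025 0.6
```

```text
time: 19.27
position: [0.5651, -0.0186, 0.0576]
tool_rot: [-3.139, -0.019, 0.024]
ft_force: [-2.1, -0.7, -3.7]
grip_width: 0.337
grip_force: 40.0
[10.4  1.6 32.4] 0.1 t 19.2667 q7 -1.73500371909184
```

```bash
python3 -m jog '[{"claw":10,"dx":0,"dy":0,"dz":0,"spin":0},{"claw":10,"dx":0,"dy":0,"dz":0,"spin":0},{"claw":10,"dx":0,"dy":0,"dz":0,"spin":0}]'
python3 go.py 0.575 -0.02 0.025 0.6
```

```text
time: 19.52
position: [0.5743, -0.0198, 0.068]
tool_rot: [3.141, 0.016, 0.006]
ft_force: [0.5, -0.1, -2.2]
grip_width: 0.344
grip_force: 40.0
[ 0.5  0.2 43. ] -0.0 t 19.5167 q7 -1.7338849913584673
```

Settled on target. I'll lower, release with a small opening, and rise.

```bash
python3 -m jog '[{"claw":10,"dx":0,"dy":0,"dz":15,"spin":0},{"claw":10,"dx":0,"dy":0,"dz":30,"spin":0},{"claw":10,"dx":0,"dy":0,"dz":40,"spin":0},{"claw":10,"dx":0,"dy":0,"dz":43,"spin":0},{"claw":10,"dx":0,"dy":0,"dz":43,"spin":0},{"claw":10,"dx":0,"dy":0,"dz":43,"spin":0}]'
python3 -m jog '[{"claw":42,"dx":0,"dy":0,"dz":0,"spin":0},{"claw":42,"dx":0,"dy":0,"dz":0,"spin":0},{"claw":42,"dx":0,"dy":0,"dz":0,"spin":0},{"claw":42,"dx":0,"dy":0,"dz":-30,"spin":0},{"claw":42,"dx":0,"dy":0,"dz":-70,"spin":0},{"claw":42,"dx":0,"dy":0,"dz":-110,"spin":0},{"claw":42,"dx":0,"dy":0,"dz":-150,"spin":0},{"claw":42,"dx":0,"dy":0,"dz":-180,"spin":0},{"claw":42,"dx":0,"dy":0,"dz":-180,"spin":0},{"claw":42,"dx":0,"dy":0,"dz":-180,"spin":0}]'
python3 wsm.py; python3 small.py|grep -E "90|122"; python3 go.py 0.495 0.366 0.11 4
```

```text
time: 20.02
position: [0.5735, -0.0204, 0.0237]
tool_rot: [3.141, 0.015, 0.002]
ft_force: [-0.7, -0.8, -3.0]
grip_width: 0.34
grip_force: 40.0
time: 20.85
position: [0.5744, -0.0203, 0.2058]
tool_rot: [3.14, 0.015, 0.009]
ft_force: [-0.7, -0.1, -0.9]
grip_width: 0.481
grip_force: 0.0
(108, 221, 26, 35) c [0.4868 0.2582] sz [30. 53.] a 78 z 0.017 hsv [ 29. 156. 253.]
(23, 212, 30, 32) c [0.5043 0.3669] sz [43. 31.] a 8 z 0.017 hsv [ 92.  16. 219.]
(532, 207, 29, 23) c [ 0.5314 -0.3343] sz [48. 25.] a 57 z 0.019 hsv [ 94.  18. 141.]
(294, 203, 117, 9) c [ 0.5386 -0.0641] sz [  1. 151.] a 1 z 0.034 hsv [ 94.  19. 123.]
(383, 184, 14, 21) c [ 0.5562 -0.1169] sz [31. 14.] a 40 z 0.015 hsv [111.  32. 111.]
(305, 158, 70, 48) c [ 0.5722 -0.0484] sz [64. 92.] a 1 z 0.015 hsv [111.  31. 113.]
(377, 157, 22, 26) c [ 0.5893 -0.1105] sz [33. 28.] a 2 z 0.015 hsv [112.  32. 112.]
(581, 41, 59, 83) c [ 0.701 -0.379] sz [128.  21.] a 52 z 0.015 hsv [ 92.  19. 197.]
(556, 35, 25, 23) c [ 0.738  -0.3108] sz [10. 31.] a 49 z 0.018 hsv [111.5  32.  112. ]
(180, 0, 23, 79) c [0.7342 0.1215] sz [77. 15.] a 1 z 0.038 hsv [ 94.  17. 191.]
(0, 0, 95, 137) c [0.7156 0.3139] sz [ 31. 173.] a 49 z 0.037 hsv [ 18.  98. 232.]
(209, 214, 16, 19) c [0.453 0.476] sz [60. 32.] a 39 z 0.016 hsv [ 90. 131. 251.]
(243, 203, 10, 18) c [0.495 0.368] sz [59. 31.] a 2 z 0.016 hsv [ 90.   1. 251.]
[ -73.6 -387.3   92.2] -3.5 t 20.95 q7 -1.6699760669943027
```

```bash
python3 - <<'E'
from h import *
t=cam('top');P=pts(t);m=(P[...,2]>.15)&(P[...,2]<.19)&(P[...,1]>.35)&(P[...,1]<.6)
q=P[m];print(m.sum(),q.min(0),q.max(0))
E
python3 -m jog '[{"claw":60,"dx":-10,"dy":-38,"dz":0,"spin":0},{"claw":60,"dx":-20,"dy":-76,"dz":0,"spin":0},{"claw":60,"dx":-30,"dy":-114,"dz":0,"spin":0},{"claw":60,"dx":-40,"dy":-152,"dz":0,"spin":0},{"claw":60,"dx":-50,"dy":-190,"dz":0,"spin":0},{"claw":60,"dx":-60,"dy":-228,"dz":0,"spin":-3},{"claw":60,"dx":-70,"dy":-266,"dz":0,"spin":-3},{"claw":60,"dx":-73,"dy":-304,"dz":0,"spin":-3},{"claw":60,"dx":-73,"dy":-342,"dz":0,"spin":-3},{"claw":60,"dx":-73,"dy":-375,"dz":0,"spin":-3},{"claw":60,"dx":-73,"dy":-387,"dz":0,"spin":-3},{"claw":60,"dx":-73,"dy":-387,"dz":0,"spin":-3},{"claw":60,"dx":-73,"dy":-387,"dz":0,"spin":-3},{"claw":60,"dx":-73,"dy":-387,"dz":0,"spin":-3}]'
python3 wsm.py;python3 go.py 0.495 0.366 -0.002 4
```

```text
357 [0.55617803 0.48686571 0.15059143] [0.6176259  0.54837499 0.17473337]
time: 22.17
position: [0.4966, 0.3637, 0.2016]
tool_rot: [3.138, 0.094, -0.002]
ft_force: [1.2, -0.4, 0.3]
grip_width: 0.69
grip_force: 0.0
(282, 234, 25, 22) c [0.4004 0.3919] sz [30. 34.] a 80 z 0.017 hsv [110. 195. 233.]
(213, 184, 43, 45) c [0.4538 0.4741] sz [60. 31.] a 38 z 0.017 hsv [ 90. 170. 211.]
(631, 178, 9, 24) c [ 0.5105 -0.0516] sz [30.  9.] a 8 z 0.023 hsv [ 93.   17.  164.5]
(5, 178, 88, 52) c [0.4455 0.7237] sz [116.  62.] a 73 z 0.011 hsv [ 93.  14. 223.]
(378, 171, 35, 48) c [0.4822 0.2613] sz [31. 60.] a 79 z 0.017 hsv [ 28. 157. 252.]
(303, 157, 26, 47) c [0.4954 0.3671] sz [60. 30.] a 7 z 0.017 hsv [ 92.  16. 218.]
(609, 127, 29, 30) c [ 0.5685 -0.0055] sz [33.  9.] a 0 z 0.032 hsv [ 93.  17. 146.]
(205, 86, 20, 39) c [0.5801 0.4917] sz [10. 44.] a 72 z 0.03 hsv [ 99.5  19.  129. ]
(490, 24, 33, 85) c [0.6423 0.1565] sz [86.  5.] a 1 z 0.032 hsv [101.  23. 121.]
(544, 0, 19, 11) c [0.7035 0.1258] sz [ 9. 15.] a 5 z 0.037 hsv [ 94.  17. 193.]
(277, 0, 100, 92) c [0.6574 0.3669] sz [ 30. 128.] a 49 z 0.037 hsv [ 18.  99. 231.]
[ -1.6  -3.2 203.9] -0.6 t 22.2167 q7 -2.3837455747956278
```

```bash
python3 -m jog '[{"claw":60,"dx":-1.5,"dy":-3,"dz":40,"spin":-1.5},{"claw":60,"dx":-1.5,"dy":-3,"dz":80,"spin":-1.5},{"claw":60,"dx":-1.5,"dy":-3,"dz":120,"spin":-1.5},{"claw":60,"dx":-1.5,"dy":-3,"dz":155,"spin":-1.5},{"claw":60,"dx":-1.5,"dy":-3,"dz":180,"spin":-1.5},{"claw":60,"dx":-1.5,"dy":-3,"dz":195,"spin":-1.5},{"claw":60,"dx":-1.5,"dy":-3,"dz":198,"spin":-1.5},{"claw":60,"dx":-1.5,"dy":-3,"dz":198,"spin":-1.5},{"claw":60,"dx":-1.5,"dy":-3,"dz":198,"spin":-1.5}]'
```

```text
time: 22.97
position: [0.4958, 0.3691, 0.0065]
tool_rot: [-3.137, -0.137, -0.004]
ft_force: [-0.2, -0.0, 1.5]
grip_width: 0.688
grip_force: 0.0
```

```bash
python3 - <<'E'
from h import *
s=get_state();print(s['position'],s['ft_force'])
d=cam('wrist');P=pts(d)
# finger tips: lowest depth points near |y|~.03 rel
Q=(P-s['position'])@R.from_rotvec(s['tool_rot']).as_matrix()
for u in range(270,372,6): 
  c=Q[215:260,u]; k=np.where((np.abs(c[:,0])<.013)&(c[:,2]<.0)&(np.abs(c[:,1])>.022))[0]
  if len(k): print(u,215+k[-1],c[k[0]].round(3), c[k].max(0).round(3),(P[215+k,u,2]).min().round(3))
E
```

```text
[0.49579044 0.36913938 0.00648378] [-0.24461527 -0.01020816  1.46305187]
270 255 [ 0.009 -0.03  -0.012] [ 0.009 -0.03  -0.012] 0.019
366 255 [-0.003  0.03  -0.012] [-0.003  0.03  -0.012] 0.018
```

```bash
python3 -m jog '[{"claw":60,"dx":0,"dy":0,"dz":3,"spin":0},{"claw":60,"dx":0,"dy":0,"dz":6,"spin":0},{"claw":60,"dx":0,"dy":0,"dz":6,"spin":0},{"claw":60,"dx":0,"dy":0,"dz":6,"spin":0}]'
python3 -m jog '[{"claw":60,"dx":0,"dy":0,"dz":2,"spin":0},{"claw":60,"dx":0,"dy":0,"dz":4,"spin":0},{"claw":60,"dx":0,"dy":0,"dz":4,"spin":0},{"claw":60,"dx":0,"dy":0,"dz":4,"spin":0}]'
```

```text
time: 23.35
position: [0.4945, 0.3687, -0.0011]
tool_rot: [3.138, 0.138, 0.0]
ft_force: [0.4, -0.7, 0.0]
grip_width: 0.688
grip_force: 0.0
time: 23.68
position: [0.4942, 0.3686, -0.0056]
tool_rot: [3.138, 0.138, -0.001]
ft_force: [-0.4, 0.1, -0.6]
grip_width: 0.69
grip_force: 0.0
```

```bash
python3 -m jog '[{"claw":8,"dx":0,"dy":0,"dz":0,"spin":0},{"claw":8,"dx":0,"dy":0,"dz":0,"spin":0},{"claw":8,"dx":0,"dy":0,"dz":0,"spin":0},{"claw":8,"dx":0,"dy":0,"dz":0,"spin":0},{"claw":8,"dx":0,"dy":0,"dz":0,"spin":0},{"claw":8,"dx":0,"dy":0,"dz":0,"spin":0},{"claw":8,"dx":0,"dy":0,"dz":0,"spin":0},{"claw":8,"dx":0,"dy":0,"dz":0,"spin":0},{"claw":8,"dx":0,"dy":0,"dz":0,"spin":0},{"claw":8,"dx":0,"dy":0,"dz":0,"spin":0}]' 40
python3 -m jog '[{"claw":8,"dx":0,"dy":0,"dz":-30,"spin":0},{"claw":8,"dx":0,"dy":0,"dz":-70,"spin":0},{"claw":8,"dx":0,"dy":0,"dz":-110,"spin":0},{"claw":8,"dx":0,"dy":0,"dz":-150,"spin":0},{"claw":8,"dx":0,"dy":0,"dz":-190,"spin":0},{"claw":8,"dx":0,"dy":0,"dz":-200,"spin":0},{"claw":8,"dx":0,"dy":0,"dz":-200,"spin":0},{"claw":8,"dx":0,"dy":0,"dz":-200,"spin":0}]'
python3 go.py 0.575 -0.085 0.19 0.6
```

```text
time: 24.52
position: [0.4944, 0.368, -0.0053]
tool_rot: [3.137, 0.138, -0.001]
ft_force: [-0.7, -2.4, 2.7]
grip_width: 0.344
grip_force: 39.9
time: 25.18
position: [0.4941, 0.3688, 0.1937]
tool_rot: [3.138, 0.138, -0.001]
ft_force: [-1.1, -0.5, -4.3]
grip_width: 0.341
grip_force: 39.9
[ 40.6 459.1   3.8] 4.5 t 25.1833 q7 -2.369769858327883
```

```bash
python3 -m jog '[{"claw":8,"dx":0,"dy":38,"dz":0,"spin":4.5},{"claw":8,"dx":0,"dy":76,"dz":0,"spin":4.5},{"claw":8,"dx":0,"dy":114,"dz":0,"spin":4.5},{"claw":8,"dx":0,"dy":152,"dz":0,"spin":4.5},{"claw":8,"dx":0,"dy":190,"dz":0,"spin":4.5},{"claw":8,"dx":0,"dy":228,"dz":0,"spin":4.5},{"claw":8,"dx":0,"dy":266,"dz":0,"spin":4.5},{"claw":8,"dx":8,"dy":304,"dz":0,"spin":4.5},{"claw":8,"dx":16,"dy":340,"dz":0,"spin":4.5},{"claw":8,"dx":24,"dy":376,"dz":0,"spin":4.5},{"claw":8,"dx":32,"dy":412,"dz":0,"spin":4.5},{"claw":8,"dx":40,"dy":445,"dz":0,"spin":4.5},{"claw":8,"dx":40,"dy":459,"dz":0,"spin":4.5},{"claw":8,"dx":40,"dy":459,"dz":0,"spin":4.5},{"claw":8,"dx":40,"dy":459,"dz":0,"spin":4.5},{"claw":8,"dx":40,"dy":459,"dz":0,"spin":4.5}]'
python3 go.py 0.575 -0.085 0.014 0.6
python3 - <<'E'
from h import *
d=cam('wrist');save('w7',d['frame'])
E
```

```text
time: 26.52
position: [0.5734, -0.0831, 0.1927]
tool_rot: [-3.139, -0.018, 0.005]
ft_force: [-0.3, 1.4, -2.9]
grip_width: 0.341
grip_force: 39.9
[  2.1   2.3 178.7] 0.0 t 26.5167 q7 -1.5628696000991107
```

View pics/w7.png

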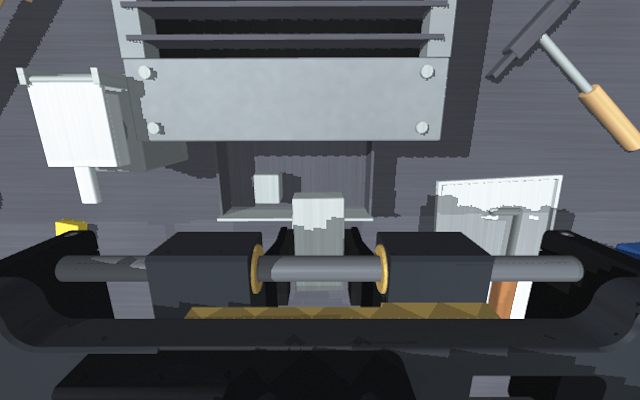

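The wrist view shows the block inside the tray at (268,188) and the held flat_end over the tray. I'll lower and release.

```bash
python3 -m jog '[{"claw":8,"dx":5,"dy":2,"dz":40,"spin":0},{"claw":8,"dx":5,"dy":2,"dz":80,"spin":0},{"claw":8,"dx":5,"dy":2,"dz":110,"spin":0},{"claw":8,"dx":5,"dy":2,"dz":135,"spin":0},{"claw":8,"dx":5,"dy":2,"dz":155,"spin":0},{"claw":8,"dx":5,"dy":2,"dz":170,"spin":0},{"claw":8,"dx":5,"dy":2,"dz":178,"spin":0},{"claw":8,"dx":5,"dy":2,"dz":179,"spin":0},{"claw":8,"dx":5,"dy":2,"dz":179,"spin":0}]'
python3 -m jog '[{"claw":42,"dx":0,"dy":0,"dz":0,"spin":0},{"claw":42,"dx":0,"dy":0,"dz":0,"spin":0},{"claw":42,"dx":0,"dy":0,"dz":0,"spin":0},{"claw":42,"dx":0,"dy":0,"dz":-30,"spin":0},{"claw":42,"dx":0,"dy":0,"dz":-70,"spin":0},{"claw":42,"dx":0,"dy":0,"dz":-110,"spin":0},{"claw":42,"dx":0,"dy":0,"dz":-150,"spin":0},{"claw":42,"dx":-10,"dy":0,"dz":-180,"spin":0},{"claw":42,"dx":-30,"dy":0,"dz":-190,"spin":0},{"claw":42,"dx":-50,"dy":0,"dz":-190,"spin":0},{"claw":42,"dx":-50,"dy":0,"dz":-190,"spin":0}]'
python3 small.py
python3 - <<'E'
from h import *
d=cam('wrist');save('w8',d['frame'])
E
python3 go.py 0.4374 -0.3495 0.15 0.3
```

```text
time: 27.32
position: [0.5796, -0.0859, 0.0159]
tool_rot: [-3.141, -0.017, 0.0]
ft_force: [0.4, -0.1, -1.9]
grip_width: 0.339
grip_force: 39.9
time: 28.23
position: [0.528, -0.0878, 0.2082]
tool_rot: [3.138, 0.014, 0.003]
ft_force: [1.0, -0.1, -1.6]
grip_width: 0.48
grip_force: 0.0
(232, 234, 13, 19) c [0.386 0.396] sz [31. 60.] a 79 z 0.016 hsv [106.  157.5 254. ]
(209, 214, 16, 19) c [0.453 0.476] sz [61. 31.] a 36 z 0.016 hsv [ 90. 127. 252.]
(272, 207, 12, 19) c [0.481 0.263] sz [31. 60.] a 79 z 0.016 hsv [ 30.  80. 255.]
(449, 204, 11, 55) c [ 0.447 -0.34 ] sz [183.  29.] a 4 z 0.023 hsv [ 13. 100. 211.]
(320, 183, 9, 3) c [0.594 0.106] sz [ 7. 27.] a 1 z 0.042 hsv [110.  13. 106.]
(344, 177, 51, 26) c [ 0.581 -0.048] sz [ 86. 172.] a 1 z 0.015 hsv [120.  21. 110.]
(207, 176, 8, 16) c [0.586 0.49 ] sz [23. 51.] a 88 z 0.041 hsv [ 30.    4.5 175.5]
(233, 175, 12, 6) c [0.61  0.399] sz [17. 38.] a 1 z 0.035 hsv [ 22.  57. 252.]
[-94.8 260.8  57.3] 0.2 t 28.3333 q7 -1.5028964651507613
```

View pics/w8.png

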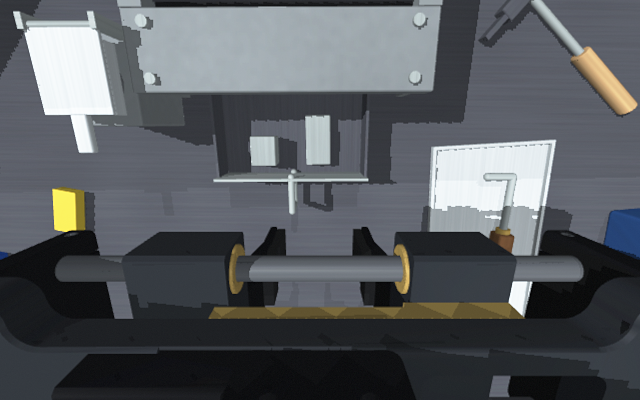

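Both cut-offs lie in the tray, at (264,150) and (317,140), and the hook lies in the tool tray. Next I'll go above the hook and measure it.

```bash
python3 -m jog '[{"claw":50,"dx":-15,"dy":38,"dz":0,"spin":0},{"claw":50,"dx":-30,"dy":76,"dz":0,"spin":0},{"claw":50,"dx":-45,"dy":114,"dz":0,"spin":0},{"claw":50,"dx":-60,"dy":150,"dz":0,"spin":0},{"claw":50,"dx":-75,"dy":186,"dz":0,"spin":0},{"claw":50,"dx":-88,"dy":222,"dz":0,"spin":0},{"claw":50,"dx":-94,"dy":250,"dz":0,"spin":0},{"claw":50,"dx":-94,"dy":260,"dz":0,"spin":0},{"claw":50,"dx":-94,"dy":260,"dz":0,"spin":0},{"claw":50,"dx":-94,"dy":260,"dz":0,"spin":0},{"claw":50,"dx":-94,"dy":260,"dz":0,"spin":0}]'
cat > hm.py <<'E'
from h import *
d=cam('wrist');P=pts(d);f=d['frame'];hsv=cv2.cvtColor(f,cv2.COLOR_RGB2HSV)
m=((hsv[...,1]>100)&(hsv[...,0]<25)&(np.abs(P[...,2]-.026)<.006)).astype(np.uint8)
for c in cv2.findContours(m,0,2)[0]:
    if cv2.contourArea(c)<300: continue
    r=cv2.minAreaRect(np.array([ray(d,u,v,.026)[:2] for u,v in c[:,0]],np.float32));print(cv2.boundingRect(c),np.round(r[0],4),np.round(r[1],3),r[2])
m=(P[...,2]>.013)&(P[...,2]<.026)&(hsv[...,1]<40)&(P[...,0]>.5)&(P[...,0]<.58)&(np.abs(P[...,1]+.34)<.06)
q=P[m];print('bar',np.percentile(q,[3,50,97],0).round(4))
E
python3 hm.py; python3 go.py 0.434 -0.348 0.0 0.5
```

```text
time: 29.25
position: [0.4396, -0.346, 0.2056]
tool_rot: [-3.14, -0.02, -0.001]
ft_force: [0.3, -0.2, -0.1]
grip_width: 0.578
grip_force: 0.0
(313, 164, 16, 76) [ 0.4104 -0.3487] [0.103 0.02 ] 0.3883155584335327
bar [[ 0.5023 -0.3514  0.0156]
 [ 0.5318 -0.3427  0.0183]
 [ 0.539  -0.3118  0.0202]]
[ -5.6   2.2 205.7] 0.3 t 29.3 q7 -0.983809337800963
```

```bash
python3 -m jog '[{"claw":50,"dx":-3,"dy":2.5,"dz":40,"spin":0},{"claw":50,"dx":-3,"dy":2.5,"dz":80,"spin":0},{"claw":50,"dx":-3,"dy":2.5,"dz":120,"spin":0},{"claw":50,"dx":-3,"dy":2.5,"dz":155,"spin":0},{"claw":50,"dx":-3,"dy":2.5,"dz":185,"spin":0},{"claw":50,"dx":-3,"dy":2.5,"dz":200,"spin":0},{"claw":50,"dx":-3,"dy":2.5,"dz":207,"spin":0},{"claw":50,"dx":-3,"dy":2.5,"dz":207,"spin":0},{"claw":50,"dx":-3,"dy":2.5,"dz":207,"spin":0}]'
python3 -m jog '[{"claw":5,"dx":0,"dy":0,"dz":0,"spin":0},{"claw":5,"dx":0,"dy":0,"dz":0,"spin":0},{"claw":5,"dx":0,"dy":0,"dz":0,"spin":0},{"claw":5,"dx":0,"dy":0,"dz":0,"spin":0},{"claw":5,"dx":0,"dy":0,"dz":0,"spin":0},{"claw":5,"dx":0,"dy":0,"dz":0,"spin":0},{"claw":5,"dx":0,"dy":0,"dz":0,"spin":0},{"claw":5,"dx":0,"dy":0,"dz":0,"spin":0},{"claw":5,"dx":0,"dy":0,"dz":0,"spin":0},{"claw":5,"dx":0,"dy":0,"dz":0,"spin":0}]' 50
python3 -m jog '[{"claw":5,"dx":0,"dy":0,"dz":-20,"spin":0},{"claw":5,"dx":0,"dy":0,"dz":-50,"spin":0},{"claw":5,"dx":0,"dy":0,"dz":-85,"spin":0},{"claw":5,"dx":0,"dy":0,"dz":-120,"spin":0},{"claw":5,"dx":0,"dy":0,"dz":-120,"spin":0},{"claw":5,"dx":0,"dy":0,"dz":-120,"spin":0}]'
python3 hk.py; python3 go.py 0.41 -0.115 0.12 0.6
```

```text
time: 30.05
position: [0.4363, -0.3504, -0.0003]
tool_rot: [3.141, 0.017, 0.002]
ft_force: [-0.2, -0.2, 0.3]
grip_width: 0.575
grip_force: 0.0
time: 30.88
position: [0.4353, -0.3506, -0.0007]
tool_rot: [-3.141, -0.015, -0.0]
ft_force: [-1.4, 2.4, 6.0]
grip_width: 0.25
grip_force: 49.7
time: 31.38
position: [0.4361, -0.3521, 0.1206]
tool_rot: [3.138, 0.014, 0.005]
ft_force: [-0.7, -0.1, -2.4]
grip_width: 0.247
grip_force: 49.7
3859
30 45 [ 37.6  -0.8 -19.2] -20.7
45 60 [ 52.7  -0.8 -19.1] -20.5
60 75 [ 67.6  -1.2 -19. ] -20.6
75 90 [ 82.5  -1.2 -19.1] -20.6
bar [ 99.2 -25.4 -18.9] [[95.1, -38.9, -20.7], [104.3, -12.7, -15.3]] topz -20.4092342300445
[ -22.6 -236.3   -1.7] -0.1 t 31.4333 q7 -0.9987413648512615
```

Held level this time: the bar axis is 15 mm above the TCP and 100 mm ahead. I'll re-enter the eye from the right, so the push on the plate is central.

```bash
python3 -m jog '[{"claw":5,"dx":0,"dy":-38,"dz":0,"spin":0},{"claw":5,"dx":0,"dy":-76,"dz":0,"spin":0},{"claw":5,"dx":-6,"dy":-114,"dz":0,"spin":0},{"claw":5,"dx":-12,"dy":-150,"dz":0,"spin":0},{"claw":5,"dx":-18,"dy":-185,"dz":0,"spin":0},{"claw":5,"dx":-20,"dy":-215,"dz":0,"spin":0},{"claw":5,"dx":-20,"dy":-229,"dz":0,"spin":0},{"claw":5,"dx":-20,"dy":-229,"dz":30,"spin":0},{"claw":5,"dx":-20,"dy":-229,"dz":60,"spin":0},{"claw":5,"dx":-20,"dy":-229,"dz":85,"spin":0},{"claw":5,"dx":-20,"dy":-229,"dz":97,"spin":0},{"claw":5,"dx":-20,"dy":-229,"dz":97,"spin":0},{"claw":5,"dx":-20,"dy":-229,"dz":97,"spin":0}]'; python3 go.py 0.417 -0.0725 0.0225 0.6; python3 hk.py | tail -1
python3 - <<'E'
from h import *
d=cam('wrist');save('w9',d['frame'])
E
```

```text
time: 32.52
position: [0.4114, -0.1218, 0.0202]
tool_rot: [-3.14, -0.014, 0.005]
ft_force: [-0.3, -0.3, -1.5]
grip_width: 0.245
grip_force: 49.7
[  6.  -49.2  -2.2] -0.1 t 32.5167 q7 -1.3784432145798546
bar [121.7 -49.7 -17.5] [[84.5, -68.0, -39.7], [125.9, -13.3, 5.5]] topz -39.179149258243356
```

View pics/w9.png

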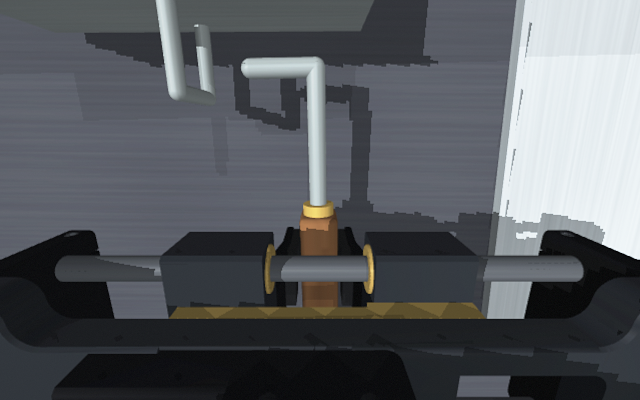

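The eye's front bar is at about (190,97) and the hook's bar at (245–320,67), level and ~20 mm behind the eye's front bar. I'll slide in and push.

```bash
python3 -m jog '[{"claw":5,"dx":3,"dy":-8,"dz":-2,"spin":0},{"claw":5,"dx":3,"dy":-16,"dz":-2,"spin":0},{"claw":5,"dx":3,"dy":-23,"dz":-2,"spin":0},{"claw":5,"dx":3,"dy":-30,"dz":-2,"spin":0},{"claw":5,"dx":3,"dy":-37,"dz":-2,"spin":0},{"claw":5,"dx":3,"dy":-44,"dz":-2,"spin":0},{"claw":5,"dx":3,"dy":-48,"dz":-2,"spin":0},{"claw":5,"dx":3,"dy":-48,"dz":-2,"spin":0}]'
python3 -m jog '[{"claw":5,"dx":8,"dy":0,"dz":0,"spin":0},{"claw":5,"dx":16,"dy":0,"dz":0,"spin":0},{"claw":5,"dx":26,"dy":0,"dz":0,"spin":0},{"claw":5,"dx":36,"dy":0,"dz":0,"spin":0},{"claw":5,"dx":46,"dy":0,"dz":0,"spin":0}]'
```

```text
time: 33.28
position: [0.4154, -0.0729, 0.0237]
tool_rot: [-3.142, -0.017, 0.0]
ft_force: [-0.1, -0.3, -1.2]
grip_width: 0.245
grip_force: 49.7
time: 33.7
position: [0.4623, -0.0739, 0.0235]
tool_rot: [-3.141, -0.013, 0.001]
ft_force: [-2.9, -1.0, -0.7]
grip_width: 0.243
grip_force: 49.7
```

```bash
python3 -m jog '[{"claw":5,"dx":10,"dy":0,"dz":0,"spin":0},{"claw":5,"dx":20,"dy":0,"dz":0,"spin":0},{"claw":5,"dx":30,"dy":0,"dz":0,"spin":0},{"claw":5,"dx":40,"dy":0,"dz":0,"spin":0},{"claw":5,"dx":50,"dy":0,"dz":0,"spin":0},{"claw":5,"dx":60,"dy":0,"dz":0,"spin":0},{"claw":5,"dx":70,"dy":0,"dz":0,"spin":0},{"claw":5,"dx":80,"dy":0,"dz":0,"spin":0},{"claw":5,"dx":90,"dy":0,"dz":0,"spin":0},{"claw":5,"dx":98,"dy":0,"dz":0,"spin":0},{"claw":5,"dx":104,"dy":0,"dz":0,"spin":0},{"claw":5,"dx":108,"dy":0,"dz":0,"spin":0},{"claw":5,"dx":110,"dy":0,"dz":0,"spin":0}]'
python3 -m jog '[{"claw":5,"dx":2,"dy":0,"dz":0,"spin":0},{"claw":5,"dx":4,"dy":0,"dz":0,"spin":0},{"claw":5,"dx":6,"dy":0,"dz":0,"spin":0},{"claw":5,"dx":6,"dy":0,"dz":0,"spin":0}]'
```

```text
time: 34.78
position: [0.5722, -0.0725, 0.0237]
tool_rot: [-3.141, -0.015, -0.001]
ft_force: [-2.5, -0.5, -0.9]
grip_width: 0.246
grip_force: 49.7
time: 35.12
position: [0.5779, -0.0724, 0.0239]
tool_rot: [-3.142, -0.015, -0.001]
ft_force: [-1.0, -0.1, -2.7]
grip_width: 0.249
grip_force: 49.7
```

```bash
python3 -m jog '[{"claw":5,"dx":2,"dy":0,"dz":0,"spin":0},{"claw":5,"dx":4,"dy":0,"dz":0,"spin":0},{"claw":5,"dx":5,"dy":0,"dz":0,"spin":0},{"claw":5,"dx":5,"dy":0,"dz":0,"spin":0}]';python3 hk.py|tail -1
```

```text
time: 35.45
position: [0.5813, -0.0724, 0.0234]
tool_rot: [3.141, 0.015, -0.004]
ft_force: [-6.3, -0.0, -0.2]
grip_width: 0.243
grip_force: 49.7
30 45 [ 31.1  -0.5 -19.7] -20.5
  return _methods._mean(a, axis=axis, dtype=dtype,
  ret = um.true_divide(
Traceback (most recent call last):
  File "hk.py", line 10, in <module>
    print(a,b,np.median(w,0).round(1),np.percentile(w[:,2],5).round(1))
                                      ~~~~~~~~~~~~~^^^^^^^^^^
IndexError: index -1 is out of bounds for axis 0 with size 0
```

```bash
python3 -m jog '[{"claw":5,"dx":2,"dy":0,"dz":0,"spin":0},{"claw":5,"dx":3,"dy":0,"dz":0,"spin":0},{"claw":5,"dx":3,"dy":0,"dz":0,"spin":0}]'
```

```text
time: 35.75
position: [0.5813, -0.0725, 0.0225]
tool_rot: [3.141, 0.015, -0.014]
ft_force: [-12.3, -0.9, 3.1]
grip_width: 0.245
grip_force: 49.7
```

Stalled at home, 12 N. I'll back off to the middle of the hole, slide out right, withdraw and lift.

```bash
python3 -m jog '[{"claw":5,"dx":-8,"dy":0,"dz":0,"spin":0},{"claw":5,"dx":-15,"dy":0,"dz":0,"spin":0},{"claw":5,"dx":-16,"dy":0,"dz":0,"spin":0},{"claw":5,"dx":-16,"dy":10,"dz":0,"spin":0},{"claw":5,"dx":-16,"dy":20,"dz":0,"spin":0},{"claw":5,"dx":-16,"dy":32,"dz":0,"spin":0},{"claw":5,"dx":-16,"dy":45,"dz":0,"spin":0},{"claw":5,"dx":-16,"dy":52,"dz":0,"spin":0},{"claw":5,"dx":-16,"dy":52,"dz":0,"spin":0},{"claw":5,"dx":-40,"dy":52,"dz":0,"spin":0},{"claw":5,"dx":-75,"dy":52,"dz":0,"spin":0},{"claw":5,"dx":-110,"dy":52,"dz":0,"spin":0},{"claw":5,"dx":-120,"dy":52,"dz":0,"spin":0},{"claw":5,"dx":-120,"dy":52,"dz":-35,"spin":0},{"claw":5,"dx":-120,"dy":52,"dz":-70,"spin":0},{"claw":5,"dx":-120,"dy":52,"dz":-90,"spin":0},{"claw":5,"dx":-120,"dy":52,"dz":-90,"spin":0},{"claw":5,"dx":-120,"dy":52,"dz":-90,"spin":0}]'; python3 go.py 0.4365 -0.348 0.002 0.3;python3 hk.py
```

```text
time: 37.25
position: [0.4671, -0.1256, 0.115]
tool_rot: [3.14, 0.015, 0.005]
ft_force: [-0.2, -0.4, -1.4]
grip_width: 0.246
grip_force: 49.7
[-33.1 221.9 113.2] 0.3 t 37.25 q7 -1.3883804464588174
3866
30 45 [ 37.7  -0.8 -19.2] -20.5
45 60 [ 52.7  -0.8 -19.1] -20.7
60 75 [ 67.6  -1.2 -19.2] -20.6
75 90 [ 82.4  -1.2 -19. ] -20.6
bar [ 99.2 -25.4 -19. ] [[95.1, -38.9, -20.8], [104.3, -12.6, -15.5]] topz -20.417692089751075
```

```bash
python3 -m jog '[{"claw":5,"dx":-5,"dy":38,"dz":0,"spin":0},{"claw":5,"dx":-12,"dy":76,"dz":0,"spin":0},{"claw":5,"dx":-19,"dy":114,"dz":0,"spin":0},{"claw":5,"dx":-26,"dy":150,"dz":0,"spin":0},{"claw":5,"dx":-32,"dy":186,"dz":0,"spin":0},{"claw":5,"dx":-33,"dy":212,"dz":0,"spin":0},{"claw":5,"dx":-33,"dy":222,"dz":20,"spin":0},{"claw":5,"dx":-33,"dy":222,"dz":55,"spin":0},{"claw":5,"dx":-33,"dy":222,"dz":85,"spin":0},{"claw":5,"dx":-33,"dy":222,"dz":105,"spin":0},{"claw":5,"dx":-33,"dy":222,"dz":114,"spin":0},{"claw":5,"dx":-33,"dy":222,"dz":114,"spin":0},{"claw":5,"dx":-33,"dy":222,"dz":114,"spin":0}]'
python3 -m jog '[{"claw":30,"dx":0,"dy":0,"dz":0,"spin":0},{"claw":30,"dx":0,"dy":0,"dz":0,"spin":0},{"claw":50,"dx":0,"dy":0,"dz":0,"spin":0},{"claw":50,"dx":0,"dy":0,"dz":0,"spin":0},{"claw":50,"dx":0,"dy":0,"dz":0,"spin":0},{"claw":50,"dx":0,"dy":0,"dz":-30,"spin":0},{"claw":50,"dx":0,"dy":0,"dz":-70,"spin":0},{"claw":50,"dx":0,"dy":0,"dz":-110,"spin":0},{"claw":50,"dx":0,"dy":0,"dz":-150,"spin":0},{"claw":50,"dx":0,"dy":0,"dz":-190,"spin":0},{"claw":50,"dx":0,"dy":0,"dz":-210,"spin":0},{"claw":50,"dx":0,"dy":0,"dz":-210,"spin":0}]'
python3 hm.py; python3 small.py
python3 - <<'E'
from h import *
t=cam('top');P=pts(t);m=(P[...,2]>.117)&(P[...,2]<.145)&(P[...,1]>.07)&(P[...,1]<.2)&(P[...,0]<.72)&(P[...,0]>.5)
for a in np.argwhere(m)[::25]: pass
c=max(cv2.findContours(m.astype(np.uint8),0,2)[0],key=cv2.contourArea)
q=np.array([ray(t,u,v,.127)[:2] for u,v in c[:,0]]);tab=q[q[:,0]<.60];print('tab',tab.min(0),tab.max(0),'guard',q.min(0),q.max(0))
E
```

```text
time: 38.38
position: [0.434, -0.3463, -0.0014]
tool_rot: [-3.139, -0.016, 0.005]
ft_force: [-2.0, 1.8, 2.0]
grip_width: 0.248
grip_force: 49.9
time: 39.38
position: [0.4379, -0.3498, 0.2161]
tool_rot: [3.134, 0.015, 0.013]
ft_force: [1.3, 0.4, -0.0]
grip_width: 0.577
grip_force: 0.0
(308, 164, 16, 74) [ 0.4087 -0.3471] [0.103 0.02 ] 0.7300218343734741
bar [[ 0.5018 -0.3484  0.0157]
 [ 0.53   -0.3406  0.0185]
 [ 0.5372 -0.3089  0.0201]]
(232, 234, 13, 19) c [0.386 0.397] sz [31. 60.] a 78 z 0.016 hsv [107. 162. 254.]
(209, 214, 16, 19) c [0.453 0.475] sz [61. 32.] a 36 z 0.016 hsv [ 90. 132. 250.]
(272, 207, 13, 19) c [0.481 0.263] sz [31. 60.] a 78 z 0.016 hsv [ 30.  87. 255.]
(443, 204, 17, 55) c [ 0.445 -0.333] sz [184.  41.] a 9 z 0.023 hsv [ 14. 122. 238.]
(320, 183, 9, 2) c [0.595 0.106] sz [ 3. 27.] a 1 z 0.054 hsv [113.5  10.  100. ]
(207, 176, 8, 16) c [0.586 0.49 ] sz [23. 51.] a 88 z 0.041 hsv [ 34.    5.  168.5]
(233, 175, 12, 6) c [0.61  0.398] sz [17. 38.] a 1 z 0.036 hsv [ 21.  65. 250.]
tab [0.57345664 0.11931637] [0.598866   0.12873419] guard [0.57345664 0.09354252] [0.6836175  0.15687627]
```

The hook lies in its tray and the slag tray no longer shows in front. On to the guard: the tab lies near (0.587,0.125). I'll go above it and check.

```bash
python3 go.py 0.584 0.126 0.2161 0.6; python3 -m jog '[{"claw":40,"dx":12,"dy":-38,"dz":0,"spin":0},{"claw":40,"dx":24,"dy":-76,"dz":0,"spin":0},{"claw":40,"dx":36,"dy":-114,"dz":0,"spin":0},{"claw":40,"dx":48,"dy":-152,"dz":0,"spin":0},{"claw":40,"dx":60,"dy":-190,"dz":0,"spin":0},{"claw":40,"dx":72,"dy":-228,"dz":0,"spin":0},{"claw":40,"dx":84,"dy":-266,"dz":0,"spin":0},{"claw":40,"dx":96,"dy":-304,"dz":0,"spin":0},{"claw":40,"dx":108,"dy":-342,"dz":0,"spin":0},{"claw":40,"dx":120,"dy":-380,"dz":0,"spin":0},{"claw":40,"dx":132,"dy":-418,"dz":0,"spin":0},{"claw":40,"dx":144,"dy":-455,"dz":0,"spin":0},{"claw":40,"dx":150,"dy":-475,"dz":0,"spin":0},{"claw":40,"dx":150,"dy":-475,"dz":0,"spin":0},{"claw":40,"dx":150,"dy":-475,"dz":0,"spin":0},{"claw":40,"dx":150,"dy":-475,"dz":0,"spin":0}]'
python3 - <<'E'
from h import *
s=get_state();d=cam('wrist');P=pts(d);save('w10',d['frame'])
m=(P[...,2]>.12)&(P[...,2]<.136)&(P[...,1]>.07)&(P[...,1]<.18)&(P[...,0]<.70)&(P[...,0]>.55)
c=max(cv2.findContours(m.astype(np.uint8),0,2)[0],key=cv2.contourArea)
q=np.array([ray(d,u,v,.128)[:2] for u,v in c[:,0]]);t=q[q[:,0]<.60];print(s['position'],'tab',t.min(0),t.max(0),'guard',q.min(0),q.max(0))
E
python3 go.py 0.584 0.126 0.108 0.6
```

```text
[ 153.8 -472.2   -7.1] -0.1 t 39.5333 q7 -0.9861082991624794
time: 40.87
position: [0.5798, 0.1271, 0.2079]
tool_rot: [3.14, 0.013, -0.005]
ft_force: [0.2, 0.1, 0.7]
grip_width: 0.46
grip_force: 0.0
[0.57980777 0.1270904  0.20794496] tab [0.57381293 0.11470352] [0.59726015 0.12864195] guard [0.57381293 0.09091029] [0.68474989 0.15399797]
[  4.1   0.2 100.4] -0.2 t 40.9167 q7 -1.9826380718005336
```

View pics/w10.png

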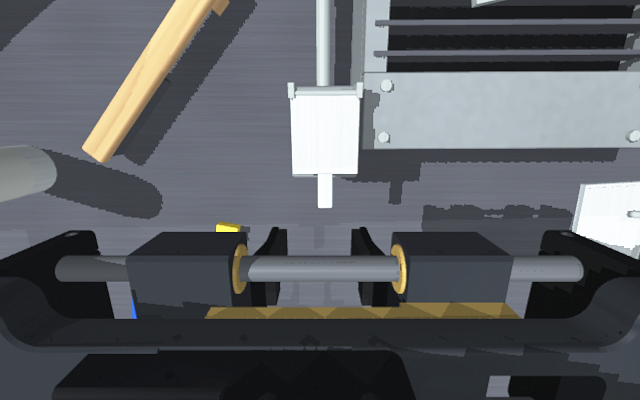

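The guard (shut) is at (325,130) and its tab at (325,190). The two views agree on tab x 0.574–0.605, y≈0.1225. I'll lower around the tab and grip lightly.

```bash
python3 -m jog '[{"claw":40,"dx":7,"dy":4,"dz":30,"spin":0},{"claw":40,"dx":7,"dy":4,"dz":60,"spin":0},{"claw":40,"dx":7,"dy":4,"dz":85,"spin":0},{"claw":40,"dx":7,"dy":4,"dz":97,"spin":0},{"claw":40,"dx":7,"dy":4,"dz":101,"spin":0},{"claw":40,"dx":7,"dy":4,"dz":101,"spin":0},{"claw":40,"dx":7,"dy":4,"dz":101,"spin":0}]' 10
python3 -m jog '[{"claw":5,"dx":0,"dy":0,"dz":0,"spin":0},{"claw":5,"dx":0,"dy":0,"dz":0,"spin":0},{"claw":5,"dx":0,"dy":0,"dz":0,"spin":0},{"claw":5,"dx":0,"dy":0,"dz":0,"spin":0},{"claw":5,"dx":0,"dy":0,"dz":0,"spin":0},{"claw":5,"dx":0,"dy":0,"dz":0,"spin":0},{"claw":5,"dx":0,"dy":0,"dz":0,"spin":0},{"claw":5,"dx":0,"dy":0,"dz":0,"spin":0},{"claw":5,"dx":0,"dy":0,"dz":0,"spin":0}]' 10
```

```text
time: 41.5
position: [0.5885, 0.1243, 0.11]
tool_rot: [-3.141, -0.013, -0.003]
ft_force: [0.3, 0.2, 0.6]
grip_width: 0.461
grip_force: 0.0
time: 42.25
position: [0.5881, 0.1216, 0.1093]
tool_rot: [3.137, 0.012, 0.0]
ft_force: [-0.9, -5.5, 3.2]
grip_width: 0.158
grip_force: 10.0
```

```bash
python3 -m jog '[{"claw":5,"dx":0.3,"dy":1.5,"dz":-8,"spin":0},{"claw":5,"dx":1.4,"dy":1.5,"dz":-16,"spin":0},{"claw":5,"dx":3,"dy":1.5,"dz":-23,"spin":0},{"claw":5,"dx":5.4,"dy":1.5,"dz":-31,"spin":0},{"claw":5,"dx":8.5,"dy":1.5,"dz":-38,"spin":0},{"claw":5,"dx":12,"dy":1.5,"dz":-45,"spin":0},{"claw":5,"dx":16.5,"dy":1.5,"dz":-52,"spin":0},{"claw":5,"dx":21,"dy":1.5,"dz":-58,"spin":0}]'
python3 -m jog '[{"claw":5,"dx":5.5,"dy":0,"dz":-6,"spin":0},{"claw":5,"dx":11,"dy":0,"dz":-11,"spin":0},{"claw":5,"dx":17,"dy":0,"dz":-16,"spin":0},{"claw":5,"dx":24,"dy":0,"dz":-20,"spin":0},{"claw":5,"dx":31,"dy":0,"dz":-24,"spin":0},{"claw":5,"dx":38,"dy":0,"dz":-27,"spin":0},{"claw":5,"dx":45.5,"dy":0,"dz":-29,"spin":0},{"claw":5,"dx":53,"dy":0,"dz":-31,"spin":0}]'
```

```text
time: 42.92
position: [0.6088, 0.1219, 0.1675]
tool_rot: [3.139, 0.013, -0.001]
ft_force: [1.1, -5.0, -0.9]
grip_width: 0.163
grip_force: 10.0
time: 43.58
position: [0.662, 0.1226, 0.1991]
tool_rot: [3.14, 0.013, -0.0]
ft_force: [-0.4, -4.9, 1.6]
grip_width: 0.159
grip_force: 10.0
```

```bash
python3 -m jog '[{"claw":5,"dx":8,"dy":0,"dz":-1,"spin":0},{"claw":5,"dx":16,"dy":0,"dz":-1.5,"spin":0},{"claw":5,"dx":24,"dy":0,"dz":-1,"spin":0},{"claw":5,"dx":31,"dy":0,"dz":0,"spin":0},{"claw":5,"dx":36,"dy":0,"dz":1,"spin":0},{"claw":5,"dx":40,"dy":0,"dz":2,"spin":0},{"claw":5,"dx":40,"dy":0,"dz":2,"spin":0}]'
python3 -m jog '[{"claw":30,"dx":0,"dy":0,"dz":0,"spin":0},{"claw":30,"dx":0,"dy":0,"dz":0,"spin":0},{"claw":36,"dx":0,"dy":0,"dz":0,"spin":0},{"claw":36,"dx":0,"dy":0,"dz":0,"spin":0},{"claw":36,"dx":0,"dy":0,"dz":0,"spin":0},{"claw":36,"dx":0,"dy":0,"dz":-35,"spin":0},{"claw":36,"dx":0,"dy":0,"dz":-70,"spin":0},{"claw":36,"dx":0,"dy":0,"dz":-80,"spin":0},{"claw":0,"dx":-35,"dy":0,"dz":-80,"spin":0},{"claw":0,"dx":-70,"dy":0,"dz":-80,"spin":0},{"claw":0,"dx":-80,"dy":0,"dz":-80,"spin":0},{"claw":0,"dx":-80,"dy":0,"dz":-80,"spin":0},{"claw":0,"dx":-80,"dy":0,"dz":-80,"spin":0},{"claw":0,"dx":-80,"dy":0,"dz":-80,"spin":0}]'
python3 - <<'E'
from h import *
s=get_state();d=cam('wrist');t=cam('side');P=pts(d)
c=np.zeros((400,800,3),np.uint8);c[:,:480]=d['frame'][:,80:560];c[:,480:]=cv2.resize(t['frame'][120:245,230:330],(320,400));save('w11',c)
hsv=cv2.cvtColor(d['frame'],cv2.COLOR_RGB2HSV)
m=(P[...,2]>.105)&(P[...,2]<.12)&(P[...,0]>.60)&(P[...,0]<.67)&(P[...,1]>.09)&(P[...,1]<.16)&(hsv[...,2]<90)
for c in cv2.findContours(m.astype(np.uint8),0,2)[0]:
    if cv2.contourArea(c)<40: continue
    q=np.array([ray(d,u,v,.113)[:2] for u,v in c[:,0]],np.float32);print(cv2.boundingRect(c),cv2.minEnclosingCircle(q))
E
python3 go.py 0.63 0.124 0.13 0.6
```

```text
time: 44.17
position: [0.7038, 0.1232, 0.198]
tool_rot: [3.141, 0.012, 0.006]
ft_force: [1.6, -4.6, 5.9]
grip_width: 0.157
grip_force: 10.0
time: 45.33
position: [0.6226, 0.123, 0.2758]
tool_rot: [-3.142, -0.013, -0.001]
ft_force: [0.3, 0.2, 0.4]
grip_width: 0.056
grip_force: 0.0
(308, 160, 25, 25) ((0.6369611620903015, 0.12122981995344162), 0.016168909147381783)
[  7.4  -0.7 145.3] -0.1 t 45.4333 q7 -1.9720670003582457
```

View pics/w11.png

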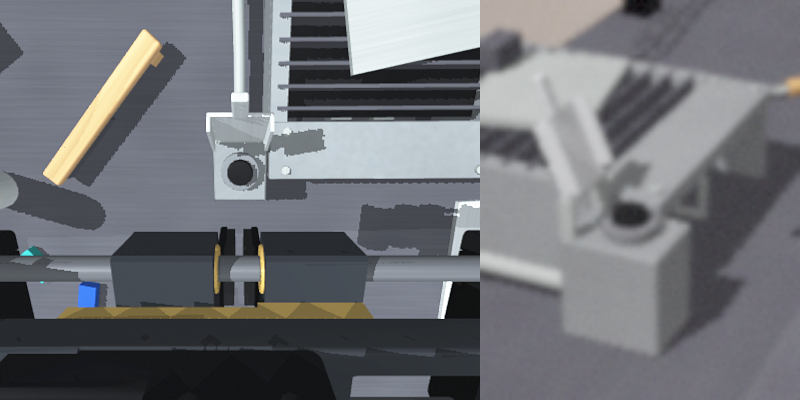

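The guard stays laid back (right crop) and the button cap is at (240,172), measured (0.637,0.1215), radius 16 mm as expected. I'll go down on it.

```bash
python3 -m jog '[{"claw":0,"dx":12.5,"dy":1.5,"dz":35,"spin":0},{"claw":0,"dx":12.5,"dy":1.5,"dz":70,"spin":0},{"claw":0,"dx":12.5,"dy":1.5,"dz":105,"spin":0},{"claw":0,"dx":12.5,"dy":1.5,"dz":135,"spin":0},{"claw":0,"dx":12.5,"dy":1.5,"dz":155,"spin":0},{"claw":0,"dx":12.5,"dy":1.5,"dz":164,"spin":0},{"claw":0,"dx":12.5,"dy":1.5,"dz":164,"spin":0},{"claw":0,"dx":12.5,"dy":1.5,"dz":164,"spin":0}]'
python3 -m jog '[{"claw":0,"dx":0,"dy":0,"dz":3,"spin":0},{"claw":0,"dx":0,"dy":0,"dz":6,"spin":0},{"claw":0,"dx":0,"dy":0,"dz":6,"spin":0}]'
python3 -m jog '[{"claw":0,"dx":0,"dy":0,"dz":3,"spin":0},{"claw":0,"dx":0,"dy":0,"dz":3,"spin":0},{"claw":0,"dx":0,"dy":0,"dz":3,"spin":0}]'
python3 -m jog '[{"claw":0,"dx":0,"dy":0,"dz":3,"spin":0},{"claw":0,"dx":0,"dy":0,"dz":3,"spin":0},{"claw":0,"dx":0,"dy":0,"dz":3,"spin":0}]'
```

```text
time: 46.1
position: [0.6349, 0.1224, 0.1121]
tool_rot: [-3.141, -0.015, -0.0]
ft_force: [-0.5, 0.2, 0.8]
grip_width: 0.006
grip_force: 0.0
time: 46.35
position: [0.6347, 0.1221, 0.1065]
tool_rot: [3.141, 0.015, 0.002]
ft_force: [-0.3, -0.4, 0.8]
grip_width: 0.007
grip_force: 0.0
time: 46.6
position: [0.6348, 0.1222, 0.1035]
tool_rot: [-3.141, -0.015, -0.003]
ft_force: [1.2, -0.1, 2.2]
grip_width: 0.007
grip_force: 1.3
time: 46.85
position: [0.6348, 0.1222, 0.1003]
tool_rot: [-3.141, -0.015, -0.003]
ft_force: [0.3, -1.2, 4.3]
grip_width: 0.005
grip_force: 2.2
```

Contact has begun (4 N). I'll press on to the end of travel.

```bash
python3 -m jog '[{"claw":0,"dx":0,"dy":0,"dz":2,"spin":0},{"claw":0,"dx":0,"dy":0,"dz":3,"spin":0},{"claw":0,"dx":0,"dy":0,"dz":3,"spin":0}]'
python3 -m jog '[{"claw":0,"dx":0,"dy":0,"dz":2,"spin":0},{"claw":0,"dx":0,"dy":0,"dz":2,"spin":0},{"claw":0,"dx":0,"dy":0,"dz":2,"spin":0}]'
```

```text
time: 47.1
position: [0.6349, 0.1222, 0.0995]
tool_rot: [3.141, 0.015, 0.003]
ft_force: [-3.0, -1.3, 15.1]
grip_width: 0.004
grip_force: 7.5
time: 47.35
position: [0.635, 0.1222, 0.0993]
tool_rot: [3.14, 0.014, 0.004]
ft_force: [-6.6, -3.0, 22.8]
grip_width: 0.009
grip_force: 11.8
```

The button bottomed out: 4.3 N just before, then rigid at 23 N. I'll retreat and verify the final scene.

```bash
python3 -m jog '[{"claw":0,"dx":0,"dy":0,"dz":-10,"spin":0},{"claw":0,"dx":0,"dy":0,"dz":-45,"spin":0},{"claw":0,"dx":0,"dy":0,"dz":-85,"spin":0},{"claw":0,"dx":0,"dy":0,"dz":-125,"spin":0},{"claw":0,"dx":0,"dy":0,"dz":-160,"spin":0},{"claw":0,"dx":-40,"dy":0,"dz":-180,"spin":0},{"claw":0,"dx":-80,"dy":0,"dz":-180,"spin":0},{"claw":0,"dx":-120,"dy":0,"dz":-180,"spin":0},{"claw":0,"dx":-120,"dy":30,"dz":-180,"spin":0},{"claw":0,"dx":-120,"dy":30,"dz":-180,"spin":0},{"claw":0,"dx":-120,"dy":30,"dz":-180,"spin":0},{"claw":0,"dx":-120,"dy":30,"dz":-180,"spin":0}]'
python3 - <<'E'
from h import *
t=cam('top');s=cam('side');c=np.zeros((400,800,3),np.uint8);c[:,:400]=cv2.resize(t['frame'][50:290,190:490],(400,320))[0:320].repeat(1,0) if 0 else cv2.resize(t['frame'][50:290,190:490],(400,400));c[:,400:]=cv2.resize(s['frame'][100:350,170:450],(400,400));save('fin',c)
E
python3 small.py | head -4
```

```text
time: 48.35
position: [0.514, 0.091, 0.2743]
tool_rot: [-3.141, -0.014, 0.002]
ft_force: [0.1, 0.2, 0.5]
grip_width: 0.003
grip_force: 0.0
(232, 234, 13, 19) c [0.386 0.396] sz [31. 60.] a 78 z 0.016 hsv [106. 159. 254.]
(209, 214, 16, 19) c [0.453 0.476] sz [60. 31.] a 39 z 0.016 hsv [ 90. 130. 251.]
(272, 207, 12, 19) c [0.481 0.263] sz [31. 60.] a 79 z 0.016 hsv [ 30.  83. 255.]
(443, 205, 17, 54) c [ 0.445 -0.331] sz [183.  41.] a 7 z 0.023 hsv [ 13. 101. 233.]
```

View pics/fin.png

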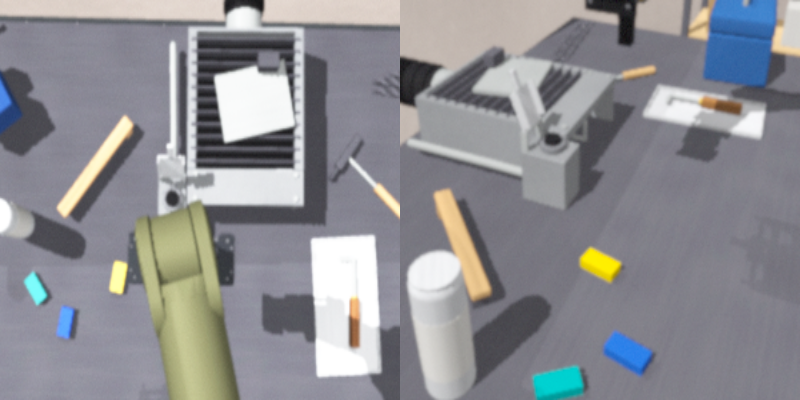

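The final view shows the guard up, the hook in its tray, the slag tray home, no cut-offs left on the bench, and the bystanders and look-alikes in place. I'll hand the job in.

```bash
python3 -c "
from bench import *
print(close_job())"
```

```text
the job is handed in; nothing more can be done
None
```

I did every step in the order asked and handed the job in: block_end and flat_end, the only cut-offs I found, are in the slag tray and it is pushed home, the hook is back in the tool tray, and the start button was pressed with the guard left up.

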